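# Alternating disc-spring pack and splined hub on a gearbox shaft

### The job

Build up the spring pack on the gearbox's splined shaft: slide on the three dished spring washers with their faces alternating - the first with its wide rim towards the collar, the second turned round so the small ends meet, the third turned again so the wide rims meet. Then turn the splined drive hub to match the shaft's teeth, slide it on barrel first with its flange outwards, and push until the whole pack is tight against the collar; let go. Leave the flat washer standing in the rack and do not disturb the oil can, spanner or cylinder barrel.

Things in the scene. Friction and masses are not known exactly. Their poses are not given: they have to be found in the camera images.
- gearbox: aluminium gearbox fixed on a bench stand, 124 mm wide, 160 mm high. Origin: on the bench straight below the outer face of its shaft's collar; x points outwards along the shaft (level, 110 mm above the bench), z up. Behind the 10 mm collar a round bearing nose 74 mm across; the case fills x = -34 to -180 mm
- seat (a point): centre of the collar's outer face, on the shaft's axis; fixed to the gearbox, x outwards along the shaft, z up. Collar 68 mm across. Outwards from here: plain shaft 31 mm across to 14 mm; six spline teeth to 60 mm (tips 31.4 mm, root 25 mm across, teeth 7.5 mm wide, tapered over the last 5 mm); bare threaded end 23 mm across to 76 mm
- shaft (a joint): angle of the shaft (rad), right-handed about the x axis of seat. At 0 and at every multiple of pi/3 a spline tooth points straight up. The shaft can be turned but is stiff (0.15 N m of drag) and stays where it is left
- rack: wooden rack fixed on the bench: foot 172 x 84 x 9 mm with a block 158 x 40 mm, 32 mm high, cut by four slots 8.2 mm wide at x = -57, -19, 19, 57 mm, in each of which a washer stands on edge, centre 48.6 mm above the bench, axis along the rack's x. Origin: centre of its underside; x along the row of slots, z up
- spring_a: conical steel disc spring (dished washer), one of three alike: 64 mm outside, 35 mm bore, 3.8 mm thick, 7 mm over the cone, 60 g; stands on edge in one of the rack's slots, facing either way. Origin: its centre, half way along its 7 mm; x along its axis from the wide rim (hollow side) to the small end (domed side)
- spring_b: conical steel disc spring (dished washer), one of three alike: 64 mm outside, 35 mm bore, 3.8 mm thick, 7 mm over the cone, 60 g; stands on edge in one of the rack's slots, facing either way. Origin: its centre, half way along its 7 mm; x along its axis from the wide rim (hollow side) to the small end (domed side)
- spring_c: conical steel disc spring (dished washer), one of three alike: 64 mm outside, 35 mm bore, 3.8 mm thick, 7 mm over the cone, 60 g; stands on edge in one of the rack's slots, facing either way. Origin: its centre, half way along its 7 mm; x along its axis from the wide rim (hollow side) to the small end (domed side)
- spring_a_small (a point): centre of the small end (domed side) of spring_a, 3.5 mm from its origin along its x
- spring_b_small (a point): centre of the small end (domed side) of spring_b, 3.5 mm from its origin along its x
- spring_c_small (a point): centre of the small end (domed side) of spring_c, 3.5 mm from its origin along its x
- flat_washer: plain flat steel washer, 64 mm outside, 35 mm bore, 5 mm thick, standing in the rack's fourth slot; not part of the job, stays there. Origin: its centre; x along its axis
- vblock: small steel V-block fixed on the bench, 24 mm long, 46 mm wide, 33 mm high, in which the hub's barrel lies. Origin: centre of its underside; x along the V
- hub: dark steel hub, 0.45 kg: barrel 58 mm across, 28 mm long, then flange 70 mm across, 6 mm thick; bore 34.4 mm with six inner teeth 5.2 mm wide, 27.2 mm across tips. Lies level in the V-block, axis 53.5 mm up. Origin: centre of the barrel's free face; x towards the flange. A tooth gap lies along +z and every pi/3 from it: it fits when its turn about x equals shaft, modulo pi/3, within 0.07 rad
- hub_flange (a point): centre of the flange's outer face, 34 mm from the hub's origin along its x
- oil_can: plain aluminium can standing between rack and gearbox, 66 mm across, 185 mm high, loose; leave alone. Origin: centre of its underside, z up
- barrel: finned aluminium engine cylinder barrel standing in front of the rack, 96 mm across the fins, 100 mm high, loose; leave alone. Origin: centre of its underside
- spanner: steel spanner lying on the bench beyond the work, 180 mm long, loose; leave alone. Origin: its middle, on the bench; x along it towards the open jaw
There are look-alikes about, which are no part of the job. Leave any blue or red look-alike of the spring_c alone. Leave any orange look-alike of the spring_a alone.

How it is judged:
By the outcome, as a careful person would: the job done as asked, in the order asked, and still so for the second after the job is handed in, with the robot touching nothing.
It also fails if it takes over 72 s, if anything falls off the work surface, if the arm or the gripper's body presses on something with over 40 N, if the wrist force passes 120 N, or if a joint passes its speed limit or range.

### The arm

A 7-joint arm with a two-finger parallel gripper is mounted at the origin on the work surface. World frame = base frame: x ahead of the robot, y to its left, z up, the work surface at z = 0. Lengths are in mm, angles in rad, forces in N, time in s.
With the tool pointing down it reaches from about 400 to 875 mm from the base axis. Payload 4.4 kg.
Tool frame: the origin (TCP) lies midway between the tips of the shut fingers; the grasp point (between the pads) lies 19 mm behind it; z points along the fingers, y is the line along which they close (so a half turn about z gives the same grasp; the last joint's range is limited). The gripper opens to 85 mm and grips with 20 to 120 N. Pads are 22 mm wide; open, the fingers measure 114 mm over their backs; the gripper's body (76 mm by 85 mm) begins 54 mm behind the grasp point. The pads swing forward as they close: fully open they stand 13 mm farther back than shut.
Start: joints at [1.116, 0.628, 0.038, 1.517, -0.027, 0.996, -0.02], TCP at [246.429, -601.49, 231.313] pointing down, gripper open.
Joint ranges: [-3.06, 3.06], [-0.37, 2.12], [-1.25, 1.32], [0.18, 2.47], [-1.1, 4.24], [0.23, 1.98], [-2.94, 2.94]. Speed limits (rad/s): [2.57, 2.57, 3.14, 3.14, 3.14, 3.14, 3.14].

### API

Orientations are given as [roll, pitch, yaw] about the fixed x, y, z axes, in that order (R = Rz(yaw) Ry(pitch) Rx(roll)).
In Python, from cell import readout, optics, order gives the robot as it stands.
- The arm moves only by the shell command python3 -m jog 'ROWS'. ROWS is a JSON object of lists of equal length, an entry for each row: "claw": the opening, from 0 (shut) to 1 (fully open); "xyz": the shift along the tool's x, y, z each as a share of 0.1 m, from -1 to 1, a list of three; "twist": the turn, a rotation vector about the tool's x, y, z each as a share of 180 degrees, from -1 to 1, a list of three. A call has 1 to 12 rows; each row shifts and turns the commanded pose from where the row before left it, along the tool's axes as they then stand; what a row does not reach is not made up. A row lasts 1/8 s, in which the tool goes at most 62.5 mm and 10.7 degrees, less where a joint would pass 70% of its speed; a pose out of reach is approached as far as the arm can. A call with a number of a shift or a turn outside -1 to 1 is refused whole. A call with a gripper value outside its range is refused whole. The fingers move at their own pace and stop on an object; the grip force is fixed at half the most. Time passes only in rows, so rows that do not move let the fingers close. It gives the time, the measured TCP pose, the force, the opening and the grip force at its end, in the units of the state.
- readout.read_state(): the state, without advancing time (a new reading comes with each control period).
- optics.get_image(name): name is "scene" or "top" or "wrist"; returns a dict with "color" (480x640x3 uint8, red, green, blue), "fovy" (degrees; the focal length in pixels is half the picture's height over the tangent of half this angle, whatever the lens; pixels are square), "cx", "cy" (the principal point, pixels), "view" (4x4, takes a point from world to camera coordinates). Camera axes: x right, y up, looking along -z (the intrinsics and any distortion apply to the point x, -y, -z); pixel columns grow to the right and rows downward; lengths in mm; the calibration is good to about 2 mm. A picture is of the moment at which its call begins. There is no depth.
- order.finish_job(): hands the job in; it is judged then, once.
Trained networks look in the newest picture that a camera, given by its name, has taken for a name from the list of things; names that differ only in an ending like _2 or _b are one class to them, and where a whole thing is asked for, a point or a joint stands for the part that bears it (a point fixed in the world has none). Each returns a list of dicts, best first, with "score" (0 to 1); they miss things now and then, are a little off and sometimes report something else, mostly with a low value. They report only what shows in the picture. A call takes as long as a camera call. They do not tell look-alikes from the thing itself.
- optics.boxes_of(camera, label): "rect" ([left, top, width, height] in pixels, round what is visible of it).
The state is a dict: "clock": time; "qpos": joint angles; "qd": joint speeds; "tau": joint torques, N m; "eef_pos": TCP position; "tool_rot": TCP orientation; "force": force on the tool from outside, world axes, zero at the start; "torque": the same for the moment, N m; "width": finger opening in mm; "gripper_force": force on a finger pad.
Only numpy, scipy, OpenCV 4.12 (cv2) and the standard library are available. Lean on these libraries where they do the work, as an engineer would, in place of code of your own. Each camera call takes 0.05 s, during which the arm holds its last target. There are 200 camera calls.

## Working session

There is one attempt and no reset: what is moved stays moved. The work goes in short steps, Python scripts to look and compute and a shell command to move; the robot and the scene stay as the last step left them, time stands still between calls to the robot, and variables do not carry over. Pictures are saved under pics/ and viewed, at most 10 in all, crops included, and the job is handed in when it is done.

```bash
ls; mkdir -p pics; python3 - <<'E'
from cell import readout, optics
import cv2
print(readout.read_state())
for n in ("scene","top"):
    im=optics.get_image(n); cv2.imwrite(f"pics/{n}0.png",im["color"][:,:,::-1])
    print(n,im["fovy"],im["cx"],im["cy"],im["view"].round(3).tolist() if hasattr(im["view"],'round') else im["view"], [k for k in im])
    for l in ("gearbox","rack","spring_a","flat_washer","vblock","hub","oil_can","barrel","spanner"):
        print(l,[(round(d["score"],2),[round(v) for v in d["rect"]]) for d in optics.boxes_of(n,l)])
E
```

```text
pics
{'clock': 0.0, 'qpos': array([ 1.11623078,  0.62932462,  0.03846793,  1.51836178, -0.0270256 ,
        0.99631807, -0.01999061]), 'qd': array([ 0.00047301, -0.0004993 , -0.00143641, -0.00051777, -0.00077174,
       -0.00055744,  0.00142831]), 'tau': array([-1.06757245e-03, -5.63406086e+01,  1.22678373e+00, -1.93443471e+01,
        1.12503703e-02,  1.04643137e-02, -1.44940930e-05]), 'eef_pos': array([ 246.16250286, -600.90777892,  230.4054994 ]), 'tool_rot': array([-3.13969953e+00,  1.76913230e-05,  3.88740143e-01]), 'force': array([ 0.40718712, -0.57015394,  0.134018  ]), 'torque': array([-0.02083572,  0.05849143, -0.03735564]), 'gripper_force': 0.0, 'width': 85.1655904499742}
scene 57.19921244781219 320.20582982729667 241.7868390700869 [[-0.827, 0.562, 0.02, 432.739], [-0.298, -0.467, 0.832, 128.461], [0.478, 0.682, 0.554, -1241.975], [0.0, 0.0, 0.0, 1.0]] ['color', 'fovy', 'cx', 'cy', 'view']
gearbox [(0.69, [240, 138, 95, 82])]
rack [(0.96, [369, 267, 72, 74]), (0.27, [402, 290, 30, 27])]
spring_a [(0.79, [370, 253, 28, 29]), (0.77, [402, 286, 32, 30]), (0.72, [448, 276, 35, 
[... 467 characters left out ...]
, -0.04, 90.475], [0.992, -0.034, 0.12, -564.748], [-0.122, -0.036, 0.992, -907.438], [0.0, 0.0, 0.0, 1.0]] ['color', 'fovy', 'cx', 'cy', 'view']
gearbox [(0.97, [437, 211, 96, 140]), (0.28, [338, 254, 32, 28])]
rack [(0.9, [212, 253, 84, 45]), (0.38, [338, 255, 30, 27])]
spring_a [(0.79, [174, 320, 32, 30]), (0.78, [221, 336, 32, 26]), (0.71, [275, 262, 4, 32]), (0.58, [160, 271, 32, 26]), (0.53, [214, 258, 14, 32]), (0.52, [236, 255, 14, 35])]
flat_washer [(0.71, [253, 263, 11, 32]), (0.38, [460, 212, 40, 46])]
vblock []
hub [(0.82, [338, 256, 32, 26])]
oil_can [(0.61, [352, 157, 40, 52])]
barrel [(0.89, [239, 189, 50, 55])]
spanner [(0.92, [272, 110, 32, 81]), (0.75, [436, 212, 93, 135])]
```

```bash
python3 - <<'E'
import cv2
a=cv2.imread("pics/top0.png"); 
cv2.imwrite("pics/top0c.png",cv2.resize(a[100:370,150:540],None,fx=2.05,fy=2.05,interpolation=cv2.INTER_CUBIC)[:,:800])
b=cv2.imread("pics/scene0.png")
cv2.imwrite("pics/scene0c.png",cv2.resize(b[130:380,200:520],None,fx=2.4,fy=2.4,interpolation=cv2.INTER_CUBIC))
E
```

```text
(no output)
```

View pics/top0c.png

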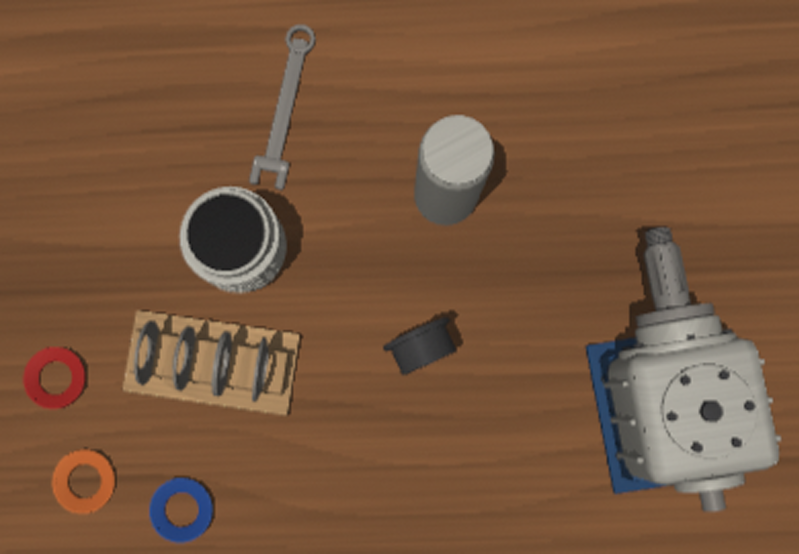

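View pics/scene0c.png

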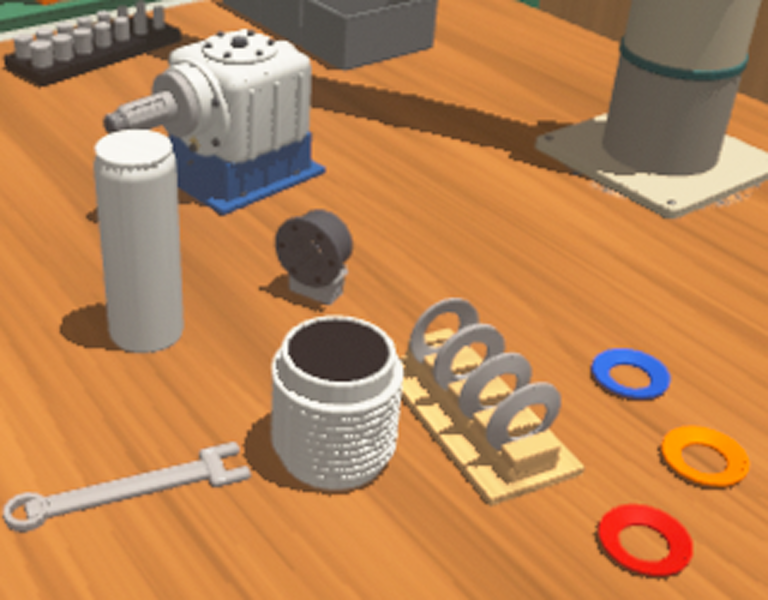

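The top crop shows the rack's four grey washers at about full-image (222,272), (240,274), (258,277) and (278,280). The hub is in its V-block at (354,267) with its flange to the left (+y). The shaft points up the picture (+x) at about (474,232). Possible mix-ups for the springs are the red ring at (176,284), the orange ring at (190,335), the blue ring at (238,348) and the flat washer, which seems to be third from the left at (258,278). The springs are the other three grey ones in the rack.

```bash
cat > h.py <<'E'
import numpy as np, cv2
from scipy.spatial.transform import Rotation as Ro
from cell import readout, optics
def grab(n):
    im=optics.get_image(n); V=np.array(im["view"],float); f=240/np.tan(np.radians(im["fovy"])/2)
    return dict(c=im["color"],V=V,f=f,cx=im["cx"],cy=im["cy"])
def proj(I,P):
    P=np.atleast_2d(P); c=P@I["V"][:3,:3].T+I["V"][:3,3]
    return np.c_[I["cx"]+I["f"]*c[:,0]/-c[:,2], I["cy"]-I["f"]*c[:,1]/-c[:,2]]
def ray(I,u,v):
    d=np.array([(u-I["cx"])/I["f"],-(v-I["cy"])/I["f"],-1.]); R=I["V"][:3,:3]
    return -R.T@I["V"][:3,3], R.T@d
def atz(I,u,v,z):
    o,d=ray(I,u,v); return o+d*(z-o[2])/d[2]
def tri(*rays):
    A=np.zeros((3,3));b=np.zeros(3)
    for o,d in rays:
        d=d/np.linalg.norm(d);M=np.eye(3)-np.outer(d,d);A+=M;b+=M@o
    return np.linalg.solve(A,b)
def pose():
    s=readout.read_state(); return np.array(s["eef_pos"]),Ro.from_euler("xyz",s["tool_rot"]).as_matrix(),s
def down(yaw): return Ro.from_euler("xyz",[np.pi,0,yaw]).as_matrix()
def plan(pt,Rt):
    "distance to go: number of rows, twist per row, shift per row in tool axes"
    p,R,s=pose(); rv=Ro.from_matrix(R.T@Rt).as_rotvec()/np.pi; d=(np.array(pt)-p)/100
    n=max(int(np.ceil(np.linalg.norm(rv)/.058)),int(np.ceil(np.linalg.norm(d)/.6)),1)
    print("clock",round(s["clock"],2),"rows",n,"twist",(rv/n).round(4))
    Rk=R
    for k in range(n):
        print((Rk.T@d/n).round(3).tolist()); Rk=Rk@Ro.from_rotvec(rv/n*np.pi).as_matrix()
E
python3 - <<'E'
from h import *
I=grab("wrist"); cv2.imwrite("pics/w0.png",I["c"][:,:,::-1])
p,R,s=pose(); V=I["V"]; o=-V[:3,:3].T@V[:3,3]
print("cam in tool",(R.T@(o-p)).round(1)); print("cam axes in tool (cols x,y,z)",(R.T@V[:3,:3].T).round(3), I["f"],I["cx"],I["cy"])
T=grab("top");S=grab("scene")
for n,(u,v),z in [("w1",(221,272),48.6),("w2",(240,274),48.6),("w3",(258,277),48.6),("w4",(278,280),48.6),("hub",(354,267),53.5),("shafttip",(470,214),110),("collar",(478,251),110),("can top",(372,172),185),("barrel top",(262,213),100),("rackL",(213,272),0)]:
    print(n,atz(T,u,v,z).round(1))
def c(r): return (r[0]+r[2]/2,r[1]+r[3]/2)
for a,b in [((370,253,28,29),(275,262,4,32)),((382,264,27,29),(253,263,11,32)),((390,277,34,28),(236,255,14,35)),((402,286,32,30),(214,258,14,32)),((316,219,34,29),(338,256,32,26))]:
    print(tri(ray(S,*c(a)),ray(T,*c(b))).round(1))
E
```

```text
cam in tool [  81.    -0.2 -141.5]
cam axes in tool (cols x,y,z) [[ 0.001  0.948  0.318]
 [ 1.    -0.001 -0.001]
 [-0.001  0.318 -0.948]] 351.16540826908414 319.39047146865096 236.55574529736822
w1 [503.3 278.7  48.6]
w2 [498.1 240.1  48.6]
w3 [490.9 203.7  48.6]
w4 [483.7 163.4  48.6]
hub [504.6  10.5  53.5]
shafttip [ 593.7 -208.3  110. ]
collar [ 523.7 -218.2  110. ]
can top [661.7 -23.  185. ]
barrel top [611.7 185.2 100. ]
rackL [506.5 308.6   0. ]
[486.8 165.7  51.9]
[487.2 202.4  48.9]
[497.6 237.6  47.7]
[500.1 276.6  52.8]
[499.8  11.3  52.8]
```

View pics/w0.png

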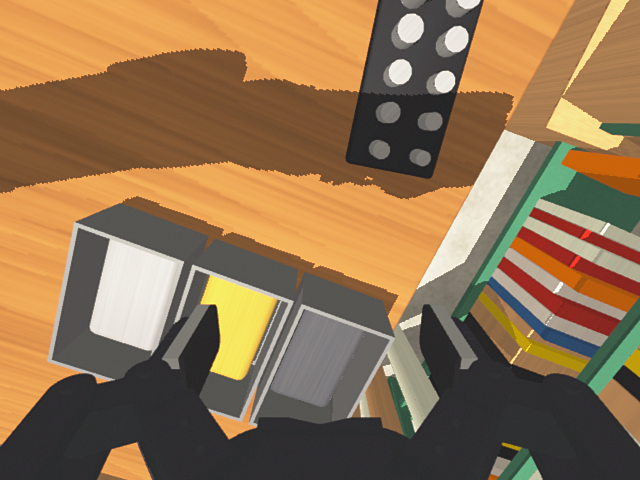

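```bash
python3 - <<'E'
from h import *
plan([612,-206,170], down(.14)@Ro.from_euler("y",40,degrees=True).as_matrix())
print((down(.14)@Ro.from_euler("y",40,degrees=True).as_matrix()).round(2))
E
```

```text
clock 1.15 rows 10 twist [-0.0028  0.0221  0.0076]
[0.488, -0.227, 0.061]
[0.477, -0.24, 0.093]
[0.464, -0.252, 0.123]
[0.448, -0.264, 0.153]
[0.43, -0.276, 0.181]
[0.41, -0.287, 0.208]
[0.388, -0.299, 0.233]
[0.363, -0.31, 0.256]
[0.337, -0.321, 0.278]
[0.309, -0.331, 0.298]
[[ 0.76  0.14  0.64]
 [ 0.11 -0.99  0.09]
 [ 0.64  0.   -0.77]]
```

```bash
python3 - <<'E'
from h import *
plan([612,-206,170], down(.14)@Ro.from_euler("y",-40,degrees=True).as_matrix())
E
```

```text
clock 1.15 rows 10 twist [ 0.0028 -0.0221  0.0076]
[0.488, -0.227, 0.061]
[0.486, -0.239, 0.03]
[0.481, -0.25, -0.002]
[0.474, -0.262, -0.033]
[0.464, -0.273, -0.063]
[0.452, -0.285, -0.093]
[0.437, -0.296, -0.121]
[0.421, -0.308, -0.148]
[0.402, -0.319, -0.174]
[0.382, -0.33, -0.198]
```

```bash
python3 -m jog '{"claw":[1,1,1,1,1,1,1,1,1,1,1],"xyz":[[0.49,-0.23,0.06],[0.49,-0.24,0.03],[0.48,-0.25,0],[0.47,-0.26,-0.03],[0.46,-0.27,-0.06],[0.45,-0.28,-0.09],[0.44,-0.30,-0.12],[0.42,-0.31,-0.15],[0.40,-0.32,-0.17],[0.38,-0.33,-0.20],[0,0,0]],"twist":[[0.003,-0.022,0.0076],[0.003,-0.022,0.0076],[0.003,-0.022,0.0076],[0.003,-0.022,0.0076],[0.003,-0.022,0.0076],[0.003,-0.022,0.0076],[0.003,-0.022,0.0076],[0.003,-0.022,0.0076],[0.003,-0.022,0.0076],[0.003,-0.022,0.0076],[0,0,0]]}'
python3 - <<'E'
from h import *
I=grab("wrist"); np.savez("w1.npz",**I); cv2.imwrite("pics/w1.png",I["c"][:,:,::-1])
p,R,s=pose(); print(s["qpos"].round(2))
print(proj(I,[[594,-208,110],[524,-218,110]]))
E
```

```text
clock: 2.52
eef_pos: [614.1, -199.7, 164.7]
tool_rot: [-3.124, 0.698, 0.157]
force: [-0.8, 0.6, -0.3]
width: 85.5
gripper_force: 0.0
[ 0.09  1.12  0.23  0.86  0.04  1.82 -1.16]
[[329.12867793 231.56739502]
 [326.47119255 281.25107637]]
```

View pics/w1.png

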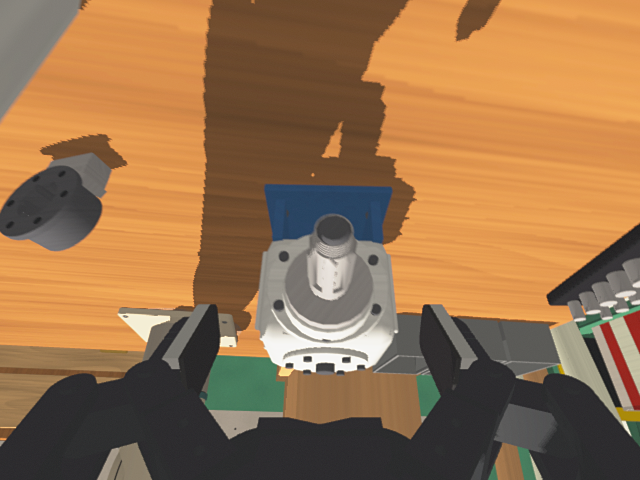

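Shaft end shows at (333,233), and the collar is centred near (330,285). I'll zoom in to get the tooth angle and the axis.

```bash
python3 - <<'E'
from h import *
I=dict(np.load("w1.npz")); c=I["c"][200:350,260:400]
k=cv2.resize(c,None,fx=4,fy=4,interpolation=cv2.INTER_CUBIC)[:,:,::-1].copy()
lab=cv2.cvtColor(k,cv2.COLOR_BGR2GRAY); cl=cv2.createCLAHE(3,(4,4)).apply(lab)
cv2.imwrite("pics/w1z.png",cl)
E
```

```text
(no output)
```

View pics/w1z.png

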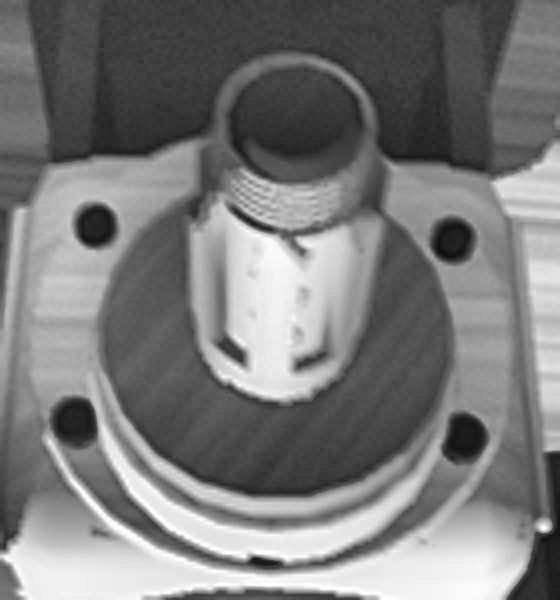

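```bash
cat > fit.py <<'E'
from h import *
from scipy.optimize import least_squares
I=dict(np.load("w1.npz"))
F=lambda a:np.array(a,float)/4+np.array([260,200])-.375
collar=F([[100,330],[454,335],[275,494],[150,435],[410,430]]); tip=F([[214,115],[379,118],[297,53],[240,72],[355,75]])
g=F([[231,350],[311,359]])
th=np.linspace(0,2*np.pi,181)
def pts(p,x,r,a):
    o=np.array([np.cos(p[3]),np.sin(p[3]),0]); l=np.array([-np.sin(p[3]),np.cos(p[3]),0]); a=np.atleast_1d(a)
    # roll right-handed about o: up -> -l
    return p[:3]+o*x+r*(np.cos(a)[:,None]*[0,0,1]-np.sin(a)[:,None]*l)
def circ(p,x,r,q):
    c=proj(I,pts(p,x,r,th)); D=np.linalg.norm(c[:,None]-q[None],axis=2); return D.min(0)
def res(p):
    G=proj(I,np.vstack([pts(p,14,14,p[4]-np.pi/6*s) for s in (-1,1)]))  # left in image?
    return np.r_[circ(p,0,34,collar),circ(p,76,11.5,tip),(G-g).ravel(),(p[2]-110)/2]
best=None
for r0 in (-.4,-.2,0,.2,.4):
    s=least_squares(res,[523.7,-218,110,.14,r0],x_scale=[1,1,1,.01,.1],diff_step=1e-4)
    if best is None or s.cost<best.cost: best=s
print(best.x.round(3),best.cost,best.fun.round(2))
G=proj(I,np.vstack([pts(best.x,14,14,best.x[4]-np.pi/6*s) for s in (-1,1)])); print(G,g)
E
python3 fit.py
```

```text
[ 5.14253e+02 -2.21442e+02  1.04874e+02  1.29000e-01 -1.53000e-01] 391.10028695996186 [  1.19   1.54   0.6    0.71   1.07   1.82   1.59   0.43   0.52   0.73
  19.04   2.   -19.64  -3.29  -2.56]
[[336.4175483  289.12243252]
 [317.73848235 286.08943603]] [[317.375 287.125]
 [337.375 289.375]]
```

```bash
sed -i 's/for s in (-1,1)/for s in (1,-1)/' fit.py; python3 fit.py
```

```text
[ 5.17395e+02 -2.20779e+02  1.06442e+02  1.27000e-01 -1.17000e-01] 7.473369127950452 [ 0.69  1.1   0.44  1.49  1.62  1.6   1.18  0.54  0.26  0.21  0.61 -0.42
 -0.35 -0.21 -1.78]
[[317.98822963 286.7064178 ]
 [337.02167832 289.16311162]] [[317.375 287.125]
 [337.375 289.375]]
```

```bash
python3 - <<'E'
s=open("h.py").read()
s=s.replace('def plan(pt,Rt):','def plan(pt,Rt,st=None):').replace('p,R,s=pose(); rv','p,R,s=pose(); p,R=st or (p,R); rv').rstrip()+"\n    return np.array(pt,float),Rt\n"
open("h.py","w").write(s)
E
python3 - <<'E'
from h import *
Rh=down(.42)@Ro.from_euler("y",-30,degrees=True).as_matrix()
a=plan([600,-130,255],Rh); b=plan([530,24,210],Rh,a); plan([530,24,112],Rh,b)
T=grab("top"); np.savez("t0.npz",**T)
for n,I,rows in (("top",T,range(214,250,3)),("w",dict(np.load("w1.npz")),range(240,290,5))):
    hsv=cv2.cvtColor(I["c"],cv2.COLOR_RGB2HSV); lo,hi=(445,510) if n=="top" else (300,365)
    for r in rows:
        g=cv2.GaussianBlur(I["c"],(3,3),0)[r,lo:hi].astype(int); print(n,r,"".join("%4d"%x for x in (g[:,0]-g[:,2])[::2]))
E
```

```text
clock 2.58 rows 2 twist [-0.0267  0.0274 -0.0354]
[-0.288, -0.375, -0.327]
[-0.215, -0.374, -0.38]
clock 2.58 rows 3 twist [0. 0. 0.]
[0.072, -0.564, 0.132]
[0.072, -0.564, 0.132]
[0.072, -0.564, 0.132]
clock 2.58 rows 2 twist [0. 0. 0.]
[0.245, -0.0, 0.424]
[0.245, -0.0, 0.424]
top 214   29  29  29  28  28  28  28  29  28  28  28  28  29  28  28  28  28  28  28  27  28  28  28  28  25  18  17  25  28  28  28  28  17
top 217   30  29  29  28  30  29  29  28  29  29  29  29  30  28  28  29  29  29  29  29  28  28  28  28  24  15  18  27  28  29  29  28  15
top 220   30  29  29  30  29  30  30  29  29  30  30  29  29  30  29  29  29  29  29  29  29  29  29  28  23  14  20  27  29  29  28  28  11
top 223   30  30  30  31  30  30  30  30  30  30  30  29  30  30  30  29  29  29  29  29  29  29  30  29  22  14  22  28  29  29  30  28   8
top 226   30  30  30  30  30  30  30  30  31  29  30  30  31  30  30  30  29  30  30  30  29  30  29  28  21  14  25  29  30  29  29  25   6
top 229   31  31  31  31  31  31  31  31  31  31  31  30  30  30  31  30  31  30  30  31  31  30  30  27  19  15  2
[... 1561 characters left out ...]
0  13
w 265    9   9  10  11  14  16  15  14  14  17  14  14  12  12  12  13  14  17  17  18  18  18  18  17  15  14  13  11   9  10  10  10   9
w 270    9   9   9  10  15  16  16  13  14  16  14  14  13  13  12  12  12  14  16  17  18  18  17  15  14  14  12  11   9  10   9   9  10
w 275   10   9  10  10  14  16  16  13  14  17  14  13  13  13  13  13  12  19  19  17  17  16  17  14  14  13  10   9   9   9   9   9  10
w 280   10  10   9  10  12  16  15  13  14  16  14  13  13  12  12  12  13  14  16  18  17  15  15  14  15  13   9   9   9  10   9   9   9
w 285    9  10   9  10  10  15  16  10   9  14  16  13  13  13  13  12  13  19  18  18  14  13  14  14  12   9   9  10   9  10  10   9   9
```

```bash
python3 -m jog '{"claw":[1,1,1,1,1,1,1,1],"xyz":[[-0.29,-0.37,-0.33],[-0.22,-0.37,-0.38],[0.07,-0.56,0.13],[0.07,-0.56,0.13],[0.07,-0.56,0.13],[0.24,0,0.42],[0.24,0,0.42],[0,0,0]],"twist":[[-0.027,0.027,-0.035],[-0.027,0.027,-0.035],[0,0,0],[0,0,0],[0,0,0],[0,0,0],[0,0,0],[0,0,0]]}'
python3 - <<'E'
from h import *
I=grab("wrist"); np.savez("w2.npz",**I); 
u,v=proj(I,[[517,18,53.5]])[0]; print(u,v)
u,v=int(u),int(v)
c=I["c"][max(v-85,0):v+85,max(u-100,0):u+100]; print(max(v-85,0),max(u-100,0))
g=cv2.cvtColor(cv2.resize(c,None,fx=3.5,fy=3.5,interpolation=cv2.INTER_CUBIC),cv2.COLOR_RGB2GRAY)
cv2.imwrite("pics/w2z.png",cv2.createCLAHE(3,(4,4)).apply(g))
T=cv2.imread("pics/top0.png").astype(int)
for r in range(212,252,2): print(r,"".join("%4d"%x for x in (T[r,455:500,2]-T[r,455:500,0])))
E
```

```text
clock: 3.62
eef_pos: [527.3, 16.9, 116.2]
tool_rot: [3.136, 0.53, 0.409]
force: [-0.1, -0.1, 0.4]
width: 85.5
gripper_force: 0.0
309.9015864210576 221.60664143763074
136 209
212   60  60  59  59  58  40  26  27  26  25  19   5   6   5   5   5   3   3   5   5   5  10  47  61  61  61  61  61  62  60  61  61  62  62  61  62  62  62  63  64  63  62  63  63  63
214   63  63  63  63  63  60  29  29  27  21   4   4   3   4   3   5   5   6   6   5   3   5  18  64  64  64  65  65  64  64  65  64  65  64  64  65  65  64  65  65  63  63  63  63  63
216   63  62  62  62  62  61  50  27  27  23   7   3   2   5   6   7   3   4   4   4   5   5  12  53  61  61  61  61  62  61  60  61  60  61  61  61  62  61  61  62  61  61  62  61  62
218   59  60  60  60  60  59  40  28  27  25  16   3   4   4   5   3   2   6   3   4   6   7   8  19  38  62  61  61  61  61  61  61  62  62  60  62  62  62  62  61  61  62  62  63  62
220   62  62  62  62  59  41  26  28  27  27  17   5   6   7   7   8  10  10   9   9   9   9   8   8   7  13  33  60  61  61  61  61  61  61  62  61  61  61  61  61  61  61  62  61  61
2
[... 2073 characters left out ...]
3  54  28  29  25   8   7   7   7   8   8   7   8   8  10   9  10   9   8   8   8   6   7  21  29  32  49  66  66  66  66  66  66  67  66  66  66
246   62  63  63  63  63  61  44  45  41  28  27  28  28  18   5   6   7   8   7   7   8  10   9  11   9   9   9   9   8   7   8  14  28  28  36  63  63  64  64  62  62  63  64  63  63
248   61  59  40  27  27  27  28  29  29  27  28  28  28  25  13   5   6   7   9   9   8  10  10  11  10   9   9   8   8   6   4   6  19  20  20  19  15  22  22  18  19  15  27  65  65
250   63  58  28  29  28  27  27  28  27  27  27  27  26  27  16   4   4   5   6   5   3   5   6   6   8   8   8   8   9   9   9   9  10   9   9   9   8   7   9   6   7   7   9  42  61
```

View pics/w2z.png

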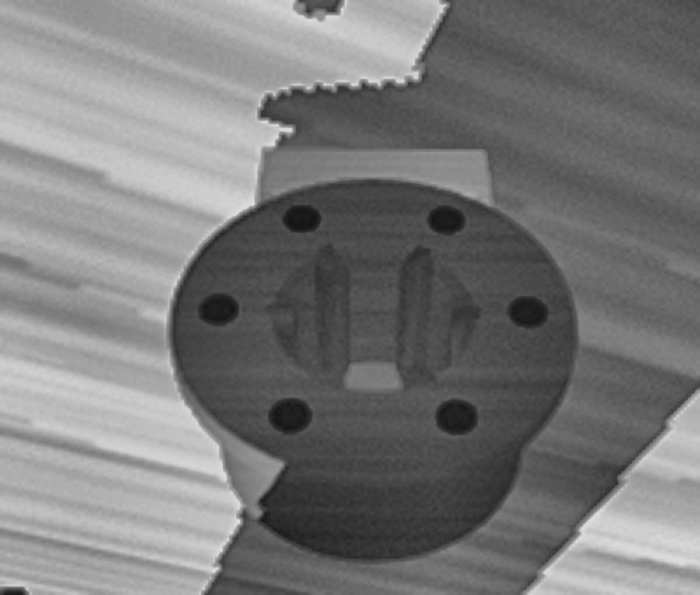

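The hub's flange fills (173–575, 180–480) in the crop, with six holes symmetric about x≈373. The lit gap at (373,377) is the +z one, so the hub's turn is close to zero. I'll fit it, and refine the shaft axis from the top image.

```bash
cat > fit2.py <<'E'
from h import *
from scipy.optimize import least_squares
I=dict(np.load("w2.npz")); F=lambda a:np.array(a,float)/3.5+[209,136]-.36
H=F([[302,219],[446,219],[528,312],[456,417],[290,416],[218,310]]); rim=F([[171,330],[577,340],[372,180],[225,235],[520,232]])
gap=F([[374,377]])
th=np.linspace(0,2*np.pi,361)
def pts(p,x,r,a):
    o=np.array([np.cos(p[3]),np.sin(p[3]),0]); l=np.array([-np.sin(p[3]),np.cos(p[3]),0]); a=np.atleast_1d(a)
    return p[:3]+o*x+r*(np.cos(a)[:,None]*[0,0,1]-np.sin(a)[:,None]*l)
def res(p):
    c=proj(I,pts(p,0,35,th)); D=np.linalg.norm(c[:,None]-rim[None],axis=2).min(0)
    h=proj(I,pts(p,0,p[5],p[4]+np.pi/6+np.pi/3*np.arange(6))); d=np.array([(h-q)[np.argmin(np.linalg.norm(h-q,axis=1))] for q in H])
    return np.r_[D,d.ravel()]
s=least_squares(res,[517,18,53.5,.42,0,27],x_scale=[1,1,1,.01,.02,1],diff_step=1e-5)
print("flange centre, yaw, roll, r",s.x.round(3),s.fun.round(2))
print("gap px pred at barrel end", proj(I,pts(s.x,-34,15,s.x[4])),gap)
# shaft axis from top picture: silhouette mid columns
T=dict(np.load("t0.npz")); im=cv2.imread("pics/top0.png").astype(int); m=[]
for r in range(222,243,2):
    d=im[r,455:500,2]-im[r,455:500,0]; w=np.where(d<17)[0]; L=w[0]; R=w[-1]
    l=L-(17-d[L])/max(d[L-1]-d[L],1)*1.; rr=R+(17-d[R])/max(d[R+1]-d[R],1); m.append((455+(l+rr)/2,r,rr-l))
m=np.array(m); print(m.round(1).tolist())
k=np.polyfit(m[:,1],m[:,0],1); a=atz(T,np.polyval(k,222),222,110); b=atz(T,np.polyval(k,242),242,110); print("axis pts",a,b,"yaw",np.arctan2(b[1]-a[1],b[0]-a[0])%np.pi)
print("tip front row 211:",atz(T,np.polyval(k,211),211,110+11))
E
python3 fit2.py; sed -i 's/tip=F/tip=F/' fit.py
```

```text
flange centre, yaw, roll, r [ 5.11637e+02  1.21360e+01  4.92600e+01  4.08000e-01 -4.00000e-03
  2.72160e+01] [ 0.68  1.17  0.32  1.32  1.18  0.09  0.31  0.2   0.43  0.13  0.05  0.09
  0.16 -0.11  0.35  0.27  0.4 ]
gap px pred at barrel end [[315.47236015 276.46945744]] [[315.49714286 243.35428571]]
[[472.6, 222.0, 17.0], [472.3, 224.0, 17.8], [472.8, 226.0, 18.5], [473.2, 228.0, 18.1], [473.6, 230.0, 18.3], [474.0, 232.0, 18.6], [474.4, 234.0, 18.1], [474.9, 236.0, 18.3], [475.2, 238.0, 18.1], [475.8, 240.0, 18.5], [476.0, 242.0, 18.5]]
axis pts [ 578.41245547 -211.25436263  110.        ] [ 540.62137944 -215.72371864  110.        ] yaw 0.11771805981983352
tip front row 211: [ 597.50453084 -205.61722153  121.        ]
```

```bash
sed -i 's/return np.r_\[D,d.ravel()\]/return np.r_[D*.2,d.ravel(),(p[2]-53.5)*10]/' fit2.py; python3 fit2.py|head -1; sed -i 's#(p\[2\]-110)/2#(p[2]-110)*10#' fit.py; python3 fit.py|head -1
python3 - <<'E'
from h import *
plan([494,221,150],down(1.40))
E
```

```text
flange centre, yaw, roll, r [ 5.15992e+02  1.40530e+01  5.34990e+01  4.01000e-01 -2.00000e-03
[ 5.23348e+02 -2.19633e+02  1.09926e+02  1.27000e-01 -1.14000e-01] 19.644536436368554 [ 0.9   0.6   2.5   3.43  3.33  0.9   0.59  1.67  1.32  1.07  0.18  0.75
clock 3.67 rows 7 twist [-0.0116  0.0221 -0.0439]
[0.037, -0.287, -0.077]
[0.082, -0.276, -0.083]
[0.125, -0.258, -0.085]
[0.165, -0.235, -0.084]
[0.201, -0.207, -0.08]
[0.232, -0.174, -0.071]
[0.259, -0.138, -0.06]
```

```bash
python3 -m jog '{"claw":[1,1,1,1,1,1,1,1],"xyz":[[0.04,-0.29,-0.08],[0.08,-0.28,-0.08],[0.12,-0.26,-0.085],[0.16,-0.23,-0.085],[0.2,-0.21,-0.08],[0.23,-0.17,-0.07],[0.26,-0.14,-0.06],[0,0,0]],"twist":[[-0.012,0.022,-0.044],[-0.012,0.022,-0.044],[-0.012,0.022,-0.044],[-0.012,0.022,-0.044],[-0.012,0.022,-0.044],[-0.012,0.022,-0.044],[-0.012,0.022,-0.044],[0,0,0]]}'
python3 - <<'E'
from h import *
I=grab("wrist"); np.savez("w3.npz",**I); 
u,v=proj(I,[[494,221,50]])[0]; print(u,v, pose()[2]["qpos"].round(2))
u,v=int(u),int(v)
y0,x0=max(v-140,0),max(u-85,0); c=I["c"][y0:v+125,x0:u+85]; print(y0,x0,c.shape)
cv2.imwrite("pics/w3z.png",cv2.resize(c,None,fx=2.25,fy=2.25,interpolation=cv2.INTER_CUBIC)[:,:,::-1])
E
```

```text
clock: 4.68
eef_pos: [493.6, 222.9, 152.2]
tool_rot: [3.13, 0.002, 1.407]
force: [0.2, -1.0, 0.8]
width: 84.9
gripper_force: 0.0
319.32794825304285 238.08890804566906 [-0.35  0.58 -0.2   1.9   0.19  0.66 -0.83]
98 234 (265, 170, 3)
```

View pics/w3z.png

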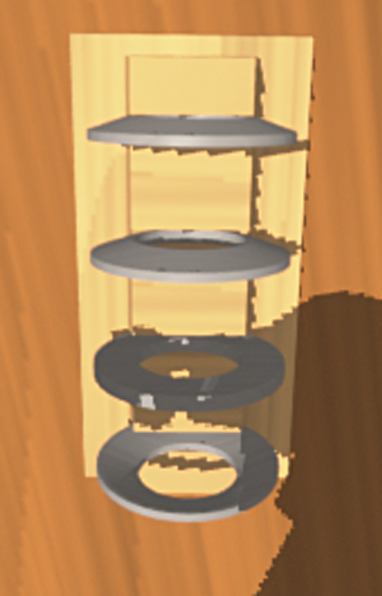

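Camera sees the +y faces. The two upper washers (crop rows 133 and 258, world y≈278 and 240) are dished with the small end up the picture (+y). The dark thick one at row 370 is the flat washer. The lowest, at (188,472), I check in a close crop against both dish hypotheses.

```bash
cat > rk.py <<'E'
from h import *
from scipy.optimize import least_squares
I=dict(np.load("w3.npz")); F=lambda a:np.array(a,float)/2.25+[234,98]-.28
def W(p,x,y,z): 
    c,s=np.cos(p[2]),np.sin(p[2]); return np.array([p[0]+c*x-s*y,p[1]+s*x+c*y,z+p[3]])
tips=F([[88,133],[298,135],[90,258],[291,258],[95,370],[285,372]]); sx=[54.5,54.5,16.5,16.5,-19,-19]; sy=[32,-32]*3
foot=F([[70,34],[313,38]])
def res(p):
    q=[W(p,a,b,48.6) for a,b in zip(sx,sy)]+[W(p,86,42,9),W(p,86,-42,9)]
    return np.r_[(proj(I,q)-np.vstack([tips,foot])).ravel(), p[3]/2]
s=least_squares(res,[494,221,1.4,0]); P=s.x
if __name__=="__main__":
    print(P.round(3),s.fun.round(1)); 
    for x in (57,19,-19,-57): print(x,W(P,x,0,48.6).round(1))
    x0,y0=265,275; c=I["c"][y0:y0+70,x0:x0+110]; k=7
    A=cv2.resize(c,None,fx=k/1.75,fy=k/1.75,interpolation=cv2.INTER_CUBIC)[:,:,::-1].copy(); k/=1.75
    th=np.linspace(0,2*np.pi,90); out=[A]
    for sg in (1,-1):
        B=A.copy()
        for xx,r,col in ((-3.5*sg,32,(0,0,255)),(3.5*sg,17.5,(0,255,0))):
            q=proj(I,[W(P,-57+xx,r*np.cos(t),48.6+r*np.sin(t)) for t in th]); q=((q-[x0,y0]+.5)*k).astype(int); cv2.polylines(B,[q.reshape(-1,1,2)],True,col,1)
        out.append(B)
    g=np.full_like(A,128); cv2.imwrite("pics/w4z.png",np.vstack([np.hstack([cv2.convertScaleAbs(A,alpha=1.6,beta=10),out[1]]),np.hstack([g,out[2]])])[:600,:800])
E
python3 rk.py
```

```text
[493.652 222.853   1.397   1.112] [-0.5  2.7 -0.1  2.8  0.3  1.1  0.1  1.8 -0.5 -2.7  0.4 -3.1 -1.  -1.5
  1.3 -1.9  0.6]
57 [503.5 279.   49.7]
19 [496.9 241.6  49.7]
-19 [490.4 204.1  49.7]
-57 [483.8 166.7  49.7]
```

View pics/w4z.png

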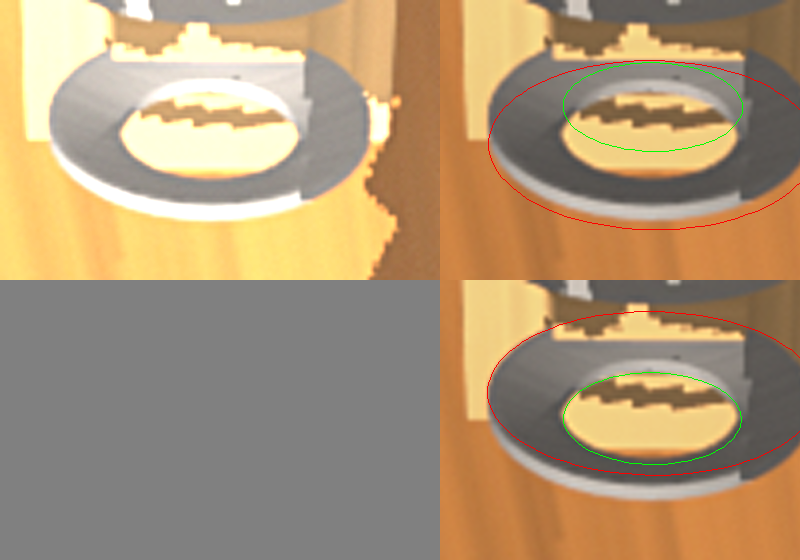

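The lower overlay fits, so the lowest washer (world y≈167) shows its hollow side towards +y and its small end points to −y. The order is therefore y≈279, then y≈167, then y≈242. All are gripped at yaw 1.40 and placed at yaw ≈0.12, so none needs flipping.

```bash
python3 - <<'E'
from h import *
a=plan([504.8,287,90],down(1.397)); plan([504.8,287,24],down(1.397),a)
E
```

```text
clock 4.72 rows 2 twist [0.0019 0.0005 0.0011]
[0.333, -0.007, 0.306]
[0.332, -0.006, 0.307]
clock 4.72 rows 2 twist [0. 0. 0.]
[0.0, -0.0, 0.33]
[0.0, -0.0, 0.33]
```

```bash
python3 -m jog '{"claw":[1,1,1,1,1],"xyz":[[0.33,-0.01,0.31],[0.33,-0.01,0.31],[0,0,0.28],[0,0,0.28],[0,0,0.05]],"twist":[[0.002,0,0.001],[0.002,0,0.001],[0,0,0],[0,0,0],[0,0,0]]}'
python3 -c "
from h import *
plan([504.8,287,24],down(1.397))"
```

```text
clock: 5.35
eef_pos: [502.5, 284.9, 24.4]
tool_rot: [-3.136, 0.008, 1.397]
force: [-0.3, 0.7, -0.6]
width: 85.3
gripper_force: 0.0
clock 5.35 rows 1 twist [-0.0017  0.0025  0.    ]
[0.025, 0.019, 0.004]
```

```bash
python3 -m jog '{"claw":[1,0,0,0,0,0],"xyz":[[0.02,0.01,0],[0,0,0],[0,0,0],[0,0,0],[0,0,0],[0,0,0]],"twist":[[0,0,0],[0,0,0],[0,0,0],[0,0,0],[0,0,0],[0,0,0]]}'
python3 -c "
from h import *
for i in range(3): print(pose()[0])"
```

```text
clock: 6.1
eef_pos: [505.3, 289.5, 27.8]
tool_rot: [-3.141, 0.002, 1.399]
force: [0.9, -0.7, 7.1]
width: 60.6
gripper_force: 62.8
[505.31030631 289.46822442  27.75554448]
[505.31030631 289.46822442  27.75554448]
[505.31030631 289.46822442  27.75554448]
```

```bash
python3 -m jog '{"claw":[1,1,1,0,0,0,0,0],"xyz":[[0,0,0],[0,0,0],[-0.06,0,0.01],[0,0,0],[0,0,0],[0,0,0],[0,0,0],[0,0,0]],"twist":[[0,0,0],[0,0,0],[0,0,0],[0,0,0],[0,0,0],[0,0,0],[0,0,0],[0,0,0]]}'
```

```text
clock: 7.1
eef_pos: [504.0, 282.5, 25.4]
tool_rot: [-3.14, 0.004, 1.399]
force: [2.8, -2.3, 7.4]
width: 61.5
gripper_force: 63.3
```

```bash
python3 -m jog '{"claw":[1,1,1,0,0,0,0,0],"xyz":[[0,0,0],[0,0,0.02],[0.0,0,0.06],[0,0,0],[0,0,0],[0,0,0],[0,0,0],[0,0,0]],"twist":[[0,0,0],[0,0,0],[0,0,0],[0,0,0],[0,0,0],[0,0,0],[0,0,0],[0,0,0]]}'
```

```text
clock: 8.1
eef_pos: [503.9, 283.0, 17.0]
tool_rot: [-3.14, 0.003, 1.4]
force: [5.1, -1.2, 5.0]
width: 61.6
gripper_force: 64.2
```

```bash
python3 - <<'E'
from h import *
R0=down(1.4);R1=down(.122)
a=plan([504,283,137],R0); b=plan([515,-40,165],R1,a); c=plan([600,-208,190],R1,b)
E
```

```text
clock 8.1 rows 2 twist [-0.0003  0.0005 -0.0001]
[-0.002, -0.001, -0.6]
[-0.001, -0.0, -0.6]
clock 8.1 rows 8 twist [-0.     -0.      0.0509]
[-0.396, 0.082, -0.035]
[-0.377, 0.144, -0.035]
[-0.35, 0.202, -0.035]
[-0.313, 0.255, -0.035]
[-0.268, 0.302, -0.035]
[-0.217, 0.341, -0.035]
[-0.16, 0.371, -0.035]
[-0.099, 0.392, -0.035]
clock 8.1 rows 4 twist [0. 0. 0.]
[0.16, 0.443, -0.062]
[0.16, 0.443, -0.062]
[0.16, 0.443, -0.062]
[0.16, 0.443, -0.062]
```

```bash
python3 -m jog '{"claw":[0,0,0,0,0,0,0,0,0,0,0],"xyz":[[0,0,-0.3],[0,0,-0.5],[0,0,-0.4],[-0.4,0.08,-0.035],[-0.38,0.14,-0.035],[-0.35,0.2,-0.035],[-0.31,0.26,-0.035],[-0.27,0.3,-0.035],[-0.22,0.34,-0.035],[-0.16,0.37,-0.035],[-0.1,0.39,-0.035]],"twist":[[0,0,0],[0,0,0],[0,0,0],[0,0,0.051],[0,0,0.051],[0,0,0.051],[0,0,0.051],[0,0,0.051],[0,0,0.051],[0,0,0.051],[0,0,0.051]]}'
python3 -m jog '{"claw":[0,0,0,0,0],"xyz":[[0.16,0.44,-0.06],[0.16,0.44,-0.06],[0.16,0.44,-0.06],[0.16,0.44,-0.06],[0,0,0]],"twist":[[0,0,0],[0,0,0],[0,0,0],[0,0,0],[0,0,0]]}'
python3 - <<'E'
from h import *
I=grab("wrist"); np.savez("w5.npz",**I); p,R,s=pose(); print(s["width"],s["qpos"].round(2))
tip=np.array([598.5,-209.5,110]);print(proj(I,[tip,[523.5,-218.7,110]]))
c=I["c"][180:330,250:390]; g=cv2.resize(c,None,fx=4,fy=4,interpolation=cv2.INTER_CUBIC)[:,:,::-1]
w=I["c"][300:480,200:440][:,:,::-1]; h=cv2.resize(w,None,fx=1,fy=1)
o=np.zeros((600,800,3),np.uint8); o[:,:560]=g; o[:180,560:800]=w
cv2.imwrite("pics/w5z.png",o)
E
```

```text
clock: 9.48
eef_pos: [510.7, -39.8, 164.8]
tool_rot: [3.141, 0.009, 0.114]
force: [0.4, 0.9, -0.2]
width: 61.0
gripper_force: 65.5
clock: 10.1
eef_pos: [596.6, -210.6, 188.8]
tool_rot: [3.138, 0.007, 0.114]
force: [-0.4, 1.1, -0.7]
width: 61.3
gripper_force: 65.5
61.54029583362927 [ 0.21  0.65  0.13  1.61 -0.1   0.89 -1.08]
[[317.19407952 243.1118113 ]
 [318.1349705  339.68108068]]
```

View pics/w5z.png

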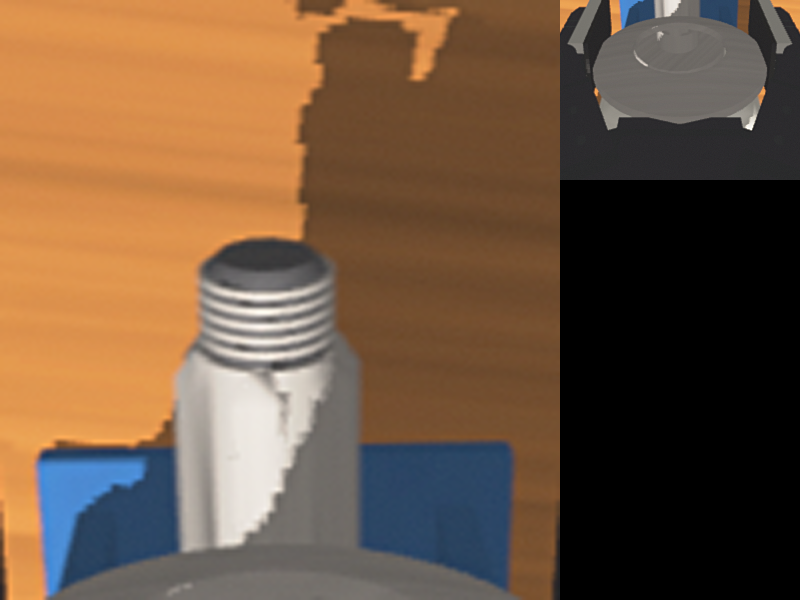

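The shaft is in clear view with its thread at crop x 198–335, so its axis is u≈316.5. The washer (inset) is held centred at u≈320 with its domed side outwards. That puts the axis about 1.7 mm to tool −y. The tooth's right edge at (283,400) confirms a shaft angle of about −0.1.

```bash
python3 -m jog '{"claw":[0,0,0,0,0,0],"xyz":[[0.27,-0.02,0],[0,0,0.3],[0,0,0.5],[0,0,0.3],[0,0,0],[0,0,0]],"twist":[[0,0,0.002],[0,0,0],[0,0,0],[0,0,0],[0,0,0],[0,0,0]]}'
cat >> h.py <<'E'
SEAT=np.array([523.5,-218.1,110.]);YAW=.122
def sh():
    p,R,s=pose(); o=np.array([np.cos(YAW),np.sin(YAW),0]); l=np.array([-o[1],o[0],0]); d=p-SEAT
    print("t%.2f s=%.1f lat=%.1f z=%.1f tilt"%(s["clock"],d@o,d@l,p[2]),(R[:,2]@np.c_[o,l]).round(3),"F(o,l,z)",(np.array(s["force"])@np.c_[o,l,[0,0,1]]).round(1),"w",round(s["width"],1))
E
python3 -c "
from h import *
sh()"
```

```text
clock: 10.9
eef_pos: [623.3, -201.0, 80.3]
tool_rot: [3.139, 0.005, 0.113]
force: [-0.5, 0.1, -0.8]
width: 61.5
gripper_force: 65.5
t10.90 s=101.1 lat=4.8 z=80.3 tilt [-0.005 -0.002] F(o,l,z) [-0.5  0.1 -0.8] w 61.5
```

```bash
for i in 1 2 3; do python3 -m jog '{"claw":[0],"xyz":[[0,0,0]],"twist":[[0,0,0]]}' | sed -n 2p; done; python3 - <<'E'
from h import *
I=grab("wrist"); np.savez("w6.npz",**I); sh()
print(proj(I,[SEAT+76*np.array([np.cos(YAW),np.sin(YAW),0]),SEAT]))
cv2.imwrite("pics/w6.png",cv2.resize(I["c"][230:400,220:420],None,fx=3.5,fy=3.5,interpolation=cv2.INTER_CUBIC)[:,:,::-1])
E
```

```text
eef_pos: [624.0, -201.9, 81.2]
eef_pos: [623.6, -202.2, 80.8]
eef_pos: [623.2, -202.2, 80.1]
t11.32 s=100.7 lat=3.7 z=79.9 tilt [-0.005 -0.003] F(o,l,z) [-0.2  0.3 -0.1] w 61.7
[[328.66500659 399.85141479]
 [328.67995567 529.39806257]]
```

```bash
python3 -m jog '{"claw":[0,0,0],"xyz":[[0,0.037,0.015],[0,0,0],[0,0,0]],"twist":[[0,-0.001,0.001],[0,0,0],[0,0,0]]}' >/dev/null; python3 -c "
from h import *
sh()"
```

```text
t11.70 s=100.5 lat=0.0 z=77.8 tilt [-0.009 -0.002] F(o,l,z) [-0.9 -0.4 -0.3] w 61.3
```

```bash
python3 -m jog '{"claw":[0,0,0,0],"xyz":[[-0.15,0,-0.005],[-0.15,0,0],[-0.15,0,0],[0,0,0]],"twist":[[0,0,0],[0,0,0],[0,0,0],[0,0,0]]}' >/dev/null; python3 -c "
from h import *
sh()"
```

```text
t12.20 s=54.5 lat=0.4 z=78.8 tilt [-0.01  -0.002] F(o,l,z) [ 0.4 -0.3 -0.6] w 61.5
```

```bash
python3 -m jog '{"claw":[0,0,0,0],"xyz":[[-0.15,0.003,0],[-0.15,0,0],[-0.08,0,0],[0,0,0]],"twist":[[0,0.001,0],[0,0,0],[0,0,0],[0,0,0]]}' >/dev/null; python3 -c "
from h import *
sh()"
```

```text
t12.70 s=17.8 lat=0.7 z=79.2 tilt [-0.005 -0.003] F(o,l,z) [ 0.9  0.7 -1.2] w 61.4
```

```bash
python3 -m jog '{"claw":[0,0,0],"xyz":[[-0.04,0.005,0],[-0.03,0,0],[0,0,0]],"twist":[[0,0,0],[0,0,0],[0,0,0]]}' >/dev/null; python3 -c "
from h import *
sh()"
```

```text
t13.07 s=11.6 lat=0.4 z=79.2 tilt [-0.004 -0.003] F(o,l,z) [ 3.2 -1.  -1.6] w 61.5
```

```bash
python3 -m jog '{"claw":[1,1,1,1,1,1],"xyz":[[-0.005,0,0],[0,0,0],[0,0,-0.2],[0,0,-0.4],[0,0,-0.4],[0.2,0,0]],"twist":[[0,0,0],[0,0,0],[0,0,0],[0,0,0],[0,0,0],[0,0,0]]}'; python3 - <<'E'
from h import *
I=grab("wrist"); np.savez("w7.npz",**I); sh()
o=np.array([np.cos(YAW),np.sin(YAW),0])
print(proj(I,[SEAT+s*o for s in (76,60,14,3.5,0)]).round(1))
cv2.imwrite("pics/w7.png",I["c"][:,:,::-1])
R0=down(1.397);
# second washer centre (484,167); grip offset +4 along 1.397
a=plan([500,-40,165],down(.5)); b=plan([484.7,170.5,110],R0,a); plan([484.7,170.5,20],R0,b)
E
```

```text
clock: 13.82
eef_pos: [554.1, -215.9, 182.6]
tool_rot: [3.136, 0.002, 0.106]
force: [-0.5, 0.7, 0.2]
width: 85.5
gripper_force: 0.0
t13.88 s=34.1 lat=-0.2 z=181.1 tilt [ 0.    -0.005] F(o,l,z) [ 3.2 -0.1 -0.4] w 85.1
[[314.6 180.3]
 [315.1 205.9]
 [316.3 273.2]
 [316.6 287.4]
 [316.7 292.1]]
clock 13.88 rows 4 twist [ 0.0004  0.0001 -0.0311]
[-0.095, -0.449, 0.038]
[-0.051, -0.456, 0.039]
[-0.006, -0.459, 0.039]
[0.039, -0.457, 0.04]
clock 13.88 rows 5 twist [ 0.      0.     -0.0571]
[0.175, -0.384, 0.11]
[0.241, -0.347, 0.11]
[0.299, -0.298, 0.11]
[0.347, -0.24, 0.11]
[0.384, -0.174, 0.11]
clock 13.88 rows 2 twist [0. 0. 0.]
[0.0, -0.0, 0.45]
[0.0, -0.0, 0.45]
```

```bash
python3 - <<'E'
from h import *
print([(round(d["score"],2),np.round(d["rect"])) for d in optics.boxes_of("wrist","spring_a")])
I=dict(np.load("w7.npz")); o=np.array([np.cos(YAW),np.sin(YAW),0]); l=np.array([-o[1],o[0],0])
for s in (0,7):
    q=proj(I,[SEAT+s*o+32*(np.cos(t)*np.array([0,0,1])+np.sin(t)*l) for t in np.linspace(0,2*np.pi,60)]); print(s,q.min(0).round(),q.max(0).round())
for v in range(255,330,6): print(v,I["c"][v,250:390:6].mean(1).astype(int))
E
```

```text
[(0.58, array([271., 252.,  93.,  52.]))]
0 [269. 272.] [364. 317.]
7 [269. 264.] [364. 307.]
255 [148 148 107 106 125 125  90 109 144 201 225 227 203 173 143  95  95  73
  65  65  64  64  79  78]
261 [142 130 136 137 134  97  99 103 146 199 223 226 168 175 145  97 101  98
  90  66  65  65  79  75]
267 [142 129 137 134  98 102 104  87 150 200 223 225 166 175 126  96  99 101
  99  67  66  65  82  81]
273 [151 135 137  87 110 114 117 104 153 185 222 225 204 181  99  99 101 101
 101  99  63  67  76  74]
279 [146 154 137  61 119 122 124 128 122 105 211 217 160 104 101 103 103 102
 101  94  63  67  77  77]
285 [138 135 104  61 144 125 128 131 132 133 133 131 132 103 102 101 101 102
 102  89  61  62  77  77]
291 [143 144  58  69 102 165 131 134 134 135 136 137 134 102 101 102 101 102
  99  98  64  64  76  77]
297 [149 147 111  83  99 100 186 179 152 136 136 136 111 102 102 103 103  98
  99  96  53  79  75  76]
303 [146 146 121 106  98  98  95 110 162 179 192 185 100 101 100  99  97  98
  95 100  89 124 116  76]
309 [142 123 124 123 183 146  94  98  97  97  97  95  96  95  97  97  96  98
 102  97 126 124 123  74]
315 [143 127 126 127 183 194 208 185 163 146 128  98  99 100 102 104 103 103
 101 115 127 124 124  98]
321 [127 124 124 213 127 189 207 210 215 216 104 105 105 107 105 103 103 104
 118 127 126 126 125 125]
327 [124 118 108 217 228 170 147 185 205 145 105 104 106 106 106 112 118 130
 130 131 123  94 117 126]
```

```bash
python3 -m jog '{"claw":[1,1,1,1,1,1,1,1,1,1,1],"xyz":[[-0.095,-0.45,0],[-0.05,-0.46,0.05],[0,-0.46,0.05],[0.04,-0.46,0.05],[0.175,-0.38,0.11],[0.24,-0.35,0.11],[0.3,-0.3,0.11],[0.35,-0.24,0.11],[0.38,-0.17,0.11],[0,0,0.2],[0,0,0]],"twist":[[0,0,-0.031],[0,0,-0.031],[0,0,-0.031],[0,0,-0.031],[0,0,-0.057],[0,0,-0.057],[0,0,-0.057],[0,0,-0.057],[0,0,-0.057],[0,0,0],[0,0,0]]}'; python3 -c "
from h import *
plan([484.7,170.5,20],down(1.397))"
```

```text
clock: 15.3
eef_pos: [479.8, 170.2, 86.6]
tool_rot: [-3.133, 0.008, 1.394]
force: [-0.5, 0.2, -1.2]
width: 85.8
gripper_force: 0.0
clock 15.3 rows 2 twist [-0.0014  0.0012 -0.0004]
[0.008, 0.027, 0.332]
[0.007, 0.026, 0.333]
```

```bash
python3 -m jog '{"claw":[1,1,1,1],"xyz":[[0.01,0.045,0],[0,0,0.3],[0,0,0.35],[0,0,0]],"twist":[[-0.001,0.001,0],[0,0,0],[0,0,0],[0,0,0]]}'; python3 -c "
from h import *
plan([484.7,170.5,20],down(1.397))"
```

```text
clock: 15.8
eef_pos: [485.6, 170.2, 22.0]
tool_rot: [-3.137, 0.004, 1.393]
force: [0.5, 0.5, 1.2]
width: 85.4
gripper_force: 0.0
clock 15.8 rows 1 twist [-0.0013  0.0011 -0.0014]
[0.002, -0.009, 0.021]
```

```bash
python3 -m jog '{"claw":[0,0,0,0,0],"xyz":[[0,0,0.02],[0,0,0],[0,0,0],[0,0,0],[0,0,0]],"twist":[[0,0,0],[0,0,0],[0,0,0],[0,0,0],[0,0,0]]}'; python3 - <<'E'
from h import *
p=pose()[0]; R0=down(1.397);R1=down(.122)
a=p+[0,0,125],R0; b=plan([520,-60,165],R1,a); c=plan([630,-205,170],R1,b); plan([622,-206,78],R1,c)
E
```

```text
clock: 16.42
eef_pos: [484.8, 171.7, 23.0]
tool_rot: [-3.138, 0.002, 1.394]
force: [-5.6, 0.1, 8.4]
width: 61.8
gripper_force: 63.0
clock 16.43 rows 7 twist [-0.    -0.     0.058]
[-0.317, 0.107, -0.024]
[-0.293, 0.162, -0.024]
[-0.258, 0.213, -0.024]
[-0.216, 0.256, -0.024]
[-0.166, 0.291, -0.024]
[-0.11, 0.316, -0.024]
[-0.051, 0.331, -0.024]
clock 16.43 rows 4 twist [0. 0. 0.]
[0.229, 0.393, -0.012]
[0.229, 0.393, -0.012]
[0.229, 0.393, -0.012]
[0.229, 0.393, -0.012]
clock 16.43 rows 2 twist [0. 0. 0.]
[-0.04, 0.0, 0.46]
[-0.04, 0.0, 0.46]
```

```bash
python3 -m jog '{"claw":[0,0,0,0,0,0,0,0,0,0],"xyz":[[0,0,-0.3],[0,0,-0.5],[0,0,-0.45],[-0.32,0.11,-0.024],[-0.29,0.16,-0.024],[-0.26,0.21,-0.024],[-0.22,0.26,-0.024],[-0.17,0.29,-0.024],[-0.11,0.32,-0.024],[-0.05,0.33,-0.024]],"twist":[[0,0,0],[0,0,0],[0,0,0],[0,0,0.058],[0,0,0.058],[0,0,0.058],[0,0,0.058],[0,0,0.058],[0,0,0.058],[0,0,0.058]]}'
python3 -m jog '{"claw":[0,0,0,0,0,0],"xyz":[[0.23,0.39,0],[0.23,0.39,0],[0.23,0.39,0],[0.23,0.39,0],[0,0,0],[0,0,0]],"twist":[[0,0,0],[0,0,0],[0,0,0],[0,0,0],[0,0,0],[0,0,0]]}'; python3 -c "
from h import *
sh();plan([622,-206,84.4],down(.122))"
```

```text
clock: 17.68
eef_pos: [521.5, -62.1, 164.8]
tool_rot: [3.141, -0.001, 0.112]
force: [0.2, 0.2, -0.9]
width: 61.1
gripper_force: 65.2
clock: 18.42
eef_pos: [630.4, -204.4, 163.8]
tool_rot: [-3.141, 0.001, 0.118]
force: [-0.4, -0.2, -0.3]
width: 61.3
gripper_force: 65.2
t18.43 s=107.7 lat=0.6 z=163.8 tilt [-0.001  0.001] F(o,l,z) [-0.4 -0.1 -0.3] w 61.3
clock 18.43 rows 2 twist [-0.0001  0.0002 -0.0006]
[-0.042, 0.003, 0.397]
[-0.042, 0.003, 0.397]
```

```bash
python3 -m jog '{"claw":[0,0,0,0,0],"xyz":[[-0.04,0.005,0.3],[-0.02,0,0.4],[0,0,0.09],[0,0,0],[0,0,0]],"twist":[[0,0,0],[0,0,0],[0,0,0],[0,0,0],[0,0,0]]}' >/dev/null; python3 -c "
from h import *
sh()"
```

```text
t19.05 s=103.2 lat=-0.8 z=85.8 tilt [ 0.001 -0.002] F(o,l,z) [ 0.9  1.  -0.7] w 61.4
```

```bash
python3 -m jog '{"claw":[0,0,0,0,0],"xyz":[[-0.1,-0.007,0.012],[-0.15,0,0],[-0.15,0,0],[-0.08,0,0],[0,0,0]],"twist":[[0,0,0],[0,0,0],[0,0,0],[0,0,0],[0,0,0]]}' >/dev/null; python3 -c "
from h import *
sh()"; python3 -m jog '{"claw":[0,0,0,0],"xyz":[[-0.1,0,0],[-0.1,0,0],[-0.08,0,0],[0,0,0]],"twist":[[0,0,0],[0,0,0],[0,0,0],[0,0,0]]}' >/dev/null; python3 -c "
from h import *
sh()"
```

```text
t19.68 s=53.5 lat=-0.0 z=83.3 tilt [-0.001 -0.001] F(o,l,z) [ 0.4 -0.2 -0.7] w 61.4
t20.18 s=24.5 lat=0.1 z=83.0 tilt [-0.003 -0.   ] F(o,l,z) [-2.2 -0.9  2.7] w 61.6
```

```bash
python3 -m jog '{"claw":[0,0,0,0],"xyz":[[-0.03,0,-0.012],[-0.03,0,0],[-0.02,0,0],[0,0,0]],"twist":[[0,0,0],[0,0,0],[0,0,0],[0,0,0]]}' >/dev/null; python3 -c "
from h import *
sh()"
```

```text
t20.68 s=18.0 lat=0.6 z=84.0 tilt [-0.002 -0.   ] F(o,l,z) [ 0.9  0.1 -2.3] w 61.1
```

```bash
python3 -m jog '{"claw":[0,0,0],"xyz":[[-0.02,0,0],[-0.02,0,0],[0,0,0]],"twist":[[0,0,0],[0,0,0],[0,0,0]]}' >/dev/null; python3 -c "
from h import *
sh()"
```

```text
t21.05 s=17.5 lat=0.6 z=84.3 tilt [ 0.005 -0.002] F(o,l,z) [ 8.5  0.6 -5.7] w 61.4
```

```bash
python3 -m jog '{"claw":[1,1,1,1,1,1],"xyz":[[0.01,0,0],[0,0,0],[0,0,-0.2],[0,0,-0.4],[0,0,-0.4],[0.15,0,0]],"twist":[[0,0,0],[0,0,0],[0,0,0],[0,0,0],[0,0,0],[0,0,0]]}'; python3 - <<'E'
from h import *
I=grab("wrist"); np.savez("w8.npz",**I); sh()
print([(round(d["score"],2),np.round(d["rect"])) for d in optics.boxes_of("wrist","spring_a")])
o=np.array([np.cos(YAW),np.sin(YAW),0]); l=np.array([-o[1],o[0],0])
for s in (0,7,14,21):
    q=proj(I,[SEAT+s*o+32*(np.cos(t)*np.array([0,0,1])+np.sin(t)*l) for t in np.linspace(0,2*np.pi,60)]); print(s,q.min(0).round(),q.max(0).round())
a=plan([500,-40,165],down(.5)); b=plan([497.7,246,86],down(1.397),a)
E
```

```text
clock: 21.8
eef_pos: [554.0, -215.7, 187.3]
tool_rot: [3.138, -0.002, 0.116]
force: [0.5, -0.7, 0.4]
width: 85.4
gripper_force: 0.0
t21.85 s=33.0 lat=0.0 z=185.5 tilt [ 0.003 -0.002] F(o,l,z) [ 3.  -1.3 -0.5] w 85.2
[(0.81, array([270., 275.,  92.,  35.])), (0.61, array([271., 256.,  93.,  40.]))]
0 [270. 270.] [363. 313.]
7 [270. 262.] [364. 303.]
14 [269. 254.] [364. 293.]
21 [269. 245.] [364. 282.]
clock 21.9 rows 4 twist [ 0.      0.     -0.0303]
[-0.084, -0.447, 0.047]
[-0.041, -0.453, 0.048]
[0.002, -0.455, 0.048]
[0.045, -0.452, 0.048]
clock 21.9 rows 5 twist [ 0.      0.     -0.0571]
[0.27, -0.504, 0.158]
[0.356, -0.448, 0.158]
[0.43, -0.377, 0.158]
[0.49, -0.294, 0.158]
[0.535, -0.202, 0.158]
```

```bash
python3 -m jog '{"claw":[1,1,1,1,1,1,1,1,1,1,1],"xyz":[[-0.085,-0.45,0],[-0.04,-0.45,0.05],[0,-0.455,0.05],[0.045,-0.45,0.05],[0.27,-0.5,0.13],[0.36,-0.45,0.13],[0.43,-0.38,0.13],[0.49,-0.29,0.13],[0.535,-0.2,0.13],[0,0,0.2],[0,0,0]],"twist":[[0,0,-0.03],[0,0,-0.03],[0,0,-0.03],[0,0,-0.03],[0,0,-0.057],[0,0,-0.057],[0,0,-0.057],[0,0,-0.057],[0,0,-0.057],[0,0,0],[0,0,0]]}'; python3 -c "
from h import *
plan([497.7,246,23],down(1.397))"
```

```text
clock: 23.28
eef_pos: [496.0, 244.0, 81.1]
tool_rot: [-3.135, 0.005, 1.392]
force: [0.4, -0.3, 0.0]
width: 85.4
gripper_force: 0.0
clock 23.27 rows 1 twist [-0.0022  0.0017 -0.0016]
[0.026, 0.017, 0.581]
```

```bash
python3 -m jog '{"claw":[1,1,1,1,0,0,0,0,0],"xyz":[[0.02,0.01,0.1],[0,0,0.25],[0,0,0.22],[0,0,0],[0,0,0],[0,0,0],[0,0,0],[0,0,0],[0,0,0]],"twist":[[-0.001,0.001,0],[0,0,0],[0,0,0],[0,0,0],[0,0,0],[0,0,0],[0,0,0],[0,0,0],[0,0,0]]}'; python3 - <<'E'
from h import *
p=pose()[0]; R0=down(1.397);R1=down(.122)
a=p+[0,0,125],R0; b=plan([520,-60,165],R1,a)
E
```

```text
clock: 24.4
eef_pos: [498.6, 247.4, 28.6]
tool_rot: [3.141, -0.002, 1.391]
force: [-5.0, -0.1, 8.7]
width: 61.2
gripper_force: 62.7
clock 24.4 rows 7 twist [-0.    -0.     0.058]
[-0.427, 0.106, -0.016]
[-0.401, 0.182, -0.016]
[-0.361, 0.251, -0.016]
[-0.31, 0.313, -0.016]
[-0.248, 0.364, -0.016]
[-0.178, 0.402, -0.016]
[-0.102, 0.428, -0.016]
```

```bash
python3 -m jog '{"claw":[0,0,0,0,0,0,0,0,0,0],"xyz":[[0,0,-0.3],[0,0,-0.5],[0,0,-0.45],[-0.43,0.11,-0.016],[-0.4,0.18,-0.016],[-0.36,0.25,-0.016],[-0.31,0.31,-0.016],[-0.25,0.36,-0.016],[-0.18,0.4,-0.016],[-0.1,0.43,-0.016]],"twist":[[0,0,0],[0,0,0],[0,0,0],[0,0,0.058],[0,0,0.058],[0,0,0.058],[0,0,0.058],[0,0,0.058],[0,0,0.058],[0,0,0.058]]}'
python3 -m jog '{"claw":[0,0,0,0,0,0],"xyz":[[0.23,0.39,0],[0.23,0.39,0],[0.23,0.39,0],[0.23,0.39,0],[0,0,0],[0,0,0]],"twist":[[0,0,0],[0,0,0],[0,0,0],[0,0,0],[0,0,0],[0,0,0]]}' >/dev/null; python3 -c "
from h import *
sh();plan([624,-205.8,90],down(.122))"
```

```text
clock: 25.65
eef_pos: [519.2, -61.8, 163.8]
tool_rot: [-3.14, -0.004, 0.109]
force: [-0.1, 0.4, -1.1]
width: 60.6
gripper_force: 65.2
t26.40 s=105.2 lat=1.2 z=162.9 tilt [0.002 0.003] F(o,l,z) [-0.6  0.4 -0.8] w 61.3
clock 26.4 rows 2 twist [-0.0004 -0.0004 -0.0011]
[-0.02, 0.007, 0.364]
[-0.02, 0.006, 0.364]
```

```bash
python3 -m jog '{"claw":[0,0,0,0,0],"xyz":[[-0.02,0.012,0.3],[-0.02,0,0.43],[0,0,0],[0,0,0],[0,0,0]],"twist":[[0,0,-0.002],[0,0,0],[0,0,0],[0,0,0],[0,0,0]]}' >/dev/null; python3 -c "
from h import *
sh()"
```

```text
t27.02 s=103.1 lat=-0.9 z=91.7 tilt [0.006 0.   ] F(o,l,z) [ 1.3  0.6 -1. ] w 61.3
```

```bash
python3 -m jog '{"claw":[0,0,0,0,0],"xyz":[[-0.1,-0.008,0.013],[-0.15,0,0],[-0.15,0,0],[-0.08,0,0],[0,0,0]],"twist":[[0,-0.001,0],[0,0,0],[0,0,0],[0,0,0],[0,0,0]]}' >/dev/null; python3 -c "
from h import *
sh()"; python3 -m jog '{"claw":[0,0,0,0],"xyz":[[-0.1,0,0],[-0.1,0,0],[-0.05,0,0],[0,0,0]],"twist":[[0,0,0],[0,0,0],[0,0,0],[0,0,0]]}' >/dev/null; python3 -c "
from h import *
sh()"
```

```text
t27.65 s=53.2 lat=-0.0 z=88.7 tilt [-0.001  0.001] F(o,l,z) [-1.2 -1.2  0.3] w 60.9
t28.15 s=28.1 lat=0.0 z=88.4 tilt [-0.001  0.001] F(o,l,z) [-0.7 -0.   3.9] w 61.4
```

```bash
python3 -m jog '{"claw":[0,0,0,0],"xyz":[[0,0,-0.013],[-0.03,0,0],[-0.025,0,0],[0,0,0]],"twist":[[0,0,0],[0,0,0],[0,0,0],[0,0,0]]}' >/dev/null; python3 -c "
from h import *
sh()"
```

```text
t28.65 s=25.1 lat=0.5 z=89.4 tilt [0.002 0.001] F(o,l,z) [ 4.7  0.1 -3.7] w 61.2
```

```bash
python3 -m jog '{"claw":[0,0,1,1,1,1,1,1],"xyz":[[-0.02,0,0],[0,0,0],[0.01,0,0],[0,0,0],[0,0,-0.2],[0,0,-0.4],[0,0,-0.4],[0.1,0,0]],"twist":[[0,0,0],[0,0,0],[0,0,0],[0,0,0],[0,0,0],[0,0,0],[0,0,0],[0,0,0]]}'; python3 - <<'E'
from h import *
I=grab("wrist"); np.savez("w9.npz",**I); sh()
print([(round(d["score"],2),np.round(d["rect"])) for d in optics.boxes_of("wrist","spring_a")])
o=np.array([np.cos(YAW),np.sin(YAW),0]); l=np.array([-o[1],o[0],0])
for s in (0,7,14,21):
    q=proj(I,[SEAT+s*o+32*(np.cos(t)*np.array([0,0,1])+np.sin(t)*l) for t in np.linspace(0,2*np.pi,60)]); print(s,q.min(0).round(),q.max(0).round())
c=I["c"]; x0,y0=240,170
cv2.imwrite("pics/w9z.png",cv2.resize(c[y0:y0+150,x0:x0+160],None,fx=4,fy=4,interpolation=cv2.INTER_CUBIC)[:,:,::-1])
a=plan([497.6,7.5,120],down(.401)); plan([497.6,7.5,28.5],down(.401),a)
E
```

```text
clock: 29.65
eef_pos: [556.3, -215.6, 192.7]
tool_rot: [3.14, -0.003, 0.12]
force: [0.3, 0.2, 0.2]
width: 85.1
gripper_force: 0.0
t29.70 s=34.1 lat=-0.3 z=190.9 tilt [0.002 0.   ] F(o,l,z) [ 1.8 -0.2  0.6] w 85.7
[(0.94, array([270., 242.,  94.,  43.])), (0.72, array([271., 278.,  91.,  30.])), (0.72, array([272., 271.,  89.,  22.])), (0.71, array([230., 182., 180., 252.]))]
0 [271. 270.] [362. 312.]
7 [271. 262.] [363. 302.]
14 [270. 254.] [363. 292.]
21 [270. 246.] [363. 282.]
clock 29.75 rows 4 twist [-0.0001  0.     -0.0222]
[-0.078, -0.566, 0.175]
[-0.038, -0.571, 0.174]
[0.002, -0.572, 0.174]
[0.042, -0.57, 0.174]
clock 29.75 rows 2 twist [0. 0. 0.]
[0.0, -0.0, 0.458]
[0.0, -0.0, 0.458]
```

View pics/w9z.png

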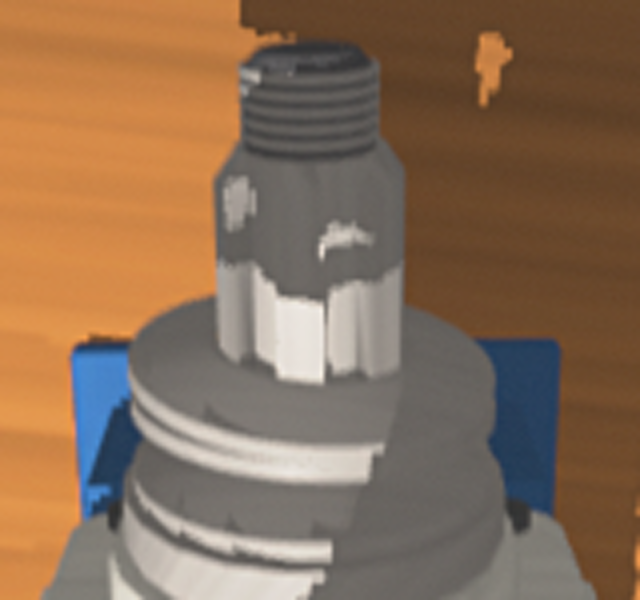

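All three springs are on the shaft in the right sense: small end outwards at (310,340), wide rims meeting at row ~470, and the inner two below. The top tooth spans x 277–326 against an axis at 310, so the shaft angle is about −0.085. Now the hub.

```bash
python3 -m jog '{"claw":[1,1,1,1,1,1,1],"xyz":[[-0.08,-0.57,0.1],[-0.04,-0.57,0.2],[0,-0.57,0.2],[0.04,-0.57,0.2],[0,0,0.2],[0,0,0],[0,0,0]],"twist":[[0,0,-0.022],[0,0,-0.022],[0,0,-0.022],[0,0,-0.022],[0,0,0],[0,0,0],[0,0,0]]}'; python3 -c "
from h import *
plan([497.6,7.5,28.5],down(.401))"
```

```text
clock: 30.62
eef_pos: [496.4, 6.1, 99.7]
tool_rot: [-3.14, 0.002, 0.396]
force: [-0.0, -0.7, 0.1]
width: 85.4
gripper_force: 0.0
clock 30.62 rows 2 twist [-0.0002  0.0002 -0.0007]
[0.009, -0.003, 0.356]
[0.009, -0.004, 0.356]
```

```bash
python3 -m jog '{"claw":[1,1,1,1],"xyz":[[0.005,-0.005,0.2],[0,0,0.3],[0,0,0.18],[0,0,0]],"twist":[[0,0,-0.001],[0,0,0],[0,0,0],[0,0,0]]}'; python3 -c "
from h import *
plan([497.6,7.5,28.5],down(.401))"
```

```text
clock: 31.12
eef_pos: [496.3, 6.8, 31.4]
tool_rot: [-3.14, 0.002, 0.399]
force: [-0.2, 0.8, 0.3]
width: 85.7
gripper_force: 0.0
clock 31.12 rows 1 twist [-0.0006  0.0007 -0.0006]
[0.014, -0.001, 0.029]
```

```bash
python3 -m jog '{"claw":[1,0,0,0,0,0,0],"xyz":[[0.005,0,0.02],[0,0,0],[0,0,0],[0,0,0],[0,0,0],[0,0,0],[0,0,0]],"twist":[[0,0,0],[0,0,0],[0,0,0],[0,0,0],[0,0,0],[0,0,0],[0,0,0]]}'; python3 - <<'E'
from h import *
p=pose()[0]; R1=down(.122)
a=p+[0,0,130],down(.401); b=plan([522,-70,165],R1,a); c=plan([640,-203.5,165],R1,b)
E
```

```text
clock: 32.0
eef_pos: [498.5, 7.1, 31.1]
tool_rot: [3.141, -0.002, 0.4]
force: [0.4, -2.9, 6.6]
width: 57.1
gripper_force: 63.5
clock 32.0 rows 2 twist [-0.     -0.      0.0444]
[-0.042, 0.401, -0.019]
[0.014, 0.403, -0.019]
clock 32.0 rows 3 twist [0. 0. 0.]
[0.336, 0.49, 0.0]
[0.336, 0.49, 0.0]
[0.336, 0.49, 0.0]
```

```bash
python3 -m jog '{"claw":[0,0,0,0,0,0,0,0,0,0,0],"xyz":[[0,0,-0.2],[0,0,-0.5],[0,0,-0.5],[0,0,-0.1],[-0.04,0.4,-0.02],[0.015,0.4,-0.02],[0.336,0.49,0],[0.336,0.49,0],[0.336,0.49,0],[0,0,0],[0,0,0]],"twist":[[0,0,0],[0,0,0],[0,0,0],[0,0,0],[0,0,0.044],[0,0,0.044],[0,0,0],[0,0,0],[0,0,0],[0,0,0],[0,0,0]]}' >/dev/null; python3 -c "
from h import *
sh()
o=np.array([np.cos(YAW),np.sin(YAW),0]);l=np.array([-o[1],o[0],0])
plan(SEAT+o*112-2*l+[0,0,-22.3],Ro.from_rotvec(-.09*o).as_matrix()@down(.122))"
```

```text
t33.38 s=115.2 lat=2.9 z=160.7 tilt [-0.006  0.004] F(o,l,z) [ 0.1  0.8 -4.8] w 57.0
clock 33.38 rows 2 twist [-0.015   0.0009  0.0004]
[-0.014, 0.026, 0.365]
[-0.015, 0.009, 0.366]
```

```bash
python3 -m jog '{"claw":[0,0,0,0,0],"xyz":[[-0.015,0.026,0.3],[-0.015,0.01,0.43],[0,0,0],[0,0,0],[0,0,0]],"twist":[[-0.015,0.001,0],[-0.015,0.001,0],[0,0,0],[0,0,0],[0,0,0]]}' >/dev/null; python3 -c "
from h import *
sh();o=np.array([np.cos(YAW),np.sin(YAW),0]);l=np.array([-o[1],o[0],0])
plan(SEAT+o*112-2*l+[0,0,-22.3],Ro.from_rotvec(-.09*o).as_matrix()@down(.122))"
```

```text
t34.00 s=115.5 lat=-4.6 z=92.7 tilt [ 0.009 -0.094] F(o,l,z) [-0.6 -0.1 -5.4] w 57.3
clock 34.0 rows 1 twist [ 0.0012 -0.0029  0.0005]
[-0.035, -0.031, 0.047]
```

```bash
python3 -m jog '{"claw":[0,0,0],"xyz":[[-0.03,-0.026,0.046],[0,0,0],[0,0,0]],"twist":[[0.001,-0.003,0],[0,0,0],[0,0,0]]}' >/dev/null; python3 -c "
from h import *
sh();o=np.array([np.cos(YAW),np.sin(YAW),0]);l=np.array([-o[1],o[0],0])
plan(SEAT+o*112-2*l+[0,0,-22.3],Ro.from_rotvec(-.09*o).as_matrix()@down(.122))"
```

```text
t34.38 s=111.2 lat=-1.6 z=85.8 tilt [-0.004 -0.089] F(o,l,z) [-0.4  0.7 -5.1] w 57.1
clock 34.38 rows 1 twist [-0.0002  0.0012  0.0008]
[0.008, 0.006, -0.019]
```

```bash
python3 -m jog '{"claw":[0,0,0,0,0],"xyz":[[0,0.004,-0.018],[-0.12,0,0],[-0.12,0,0],[-0.08,0,0],[0,0,0]],"twist":[[0,0.001,0.0005],[0,0,0],[0,0,0],[0,0,0],[0,0,0]]}' >/dev/null; python3 -c "
from h import *
sh();o=np.array([np.cos(YAW),np.sin(YAW),0]);l=np.array([-o[1],o[0],0])
plan(SEAT+o*70-2*l+[0,0,-22.3],Ro.from_rotvec(-.09*o).as_matrix()@down(.122))"
```

```text
t35.00 s=78.1 lat=-2.0 z=87.6 tilt [-0.001 -0.089] F(o,l,z) [-0.2 -0.  -4.5] w 57.1
clock 35.0 rows 1 twist [-0.0002  0.0005  0.    ]
[-0.081, -0.0, -0.001]
```

Perfectly placed; entering the splines gently.

```bash
for i in 1 2; do python3 -m jog '{"claw":[0,0,0],"xyz":[[-0.03,0,0],[-0.03,0,0],[0,0,0]],"twist":[[0,0,0],[0,0,0],[0,0,0]]}' >/dev/null; python3 -c "
from h import *
sh();print(np.round(readout.read_state()['torque'],2))"; done
```

```text
t35.38 s=72.9 lat=-1.7 z=87.4 tilt [-0.001 -0.089] F(o,l,z) [ 0.2  0.1 -4.1] w 57.3
[ 0.18  0.06 -0.01]
t35.75 s=66.7 lat=-1.9 z=87.5 tilt [-0.001 -0.089] F(o,l,z) [-0.5 -0.3 -5.9] w 57.1
[ 0.22  0.02 -0.01]
```

```bash
python3 -m jog '{"claw":[0,0,0,0],"xyz":[[-0.08,0,0],[-0.08,0,0],[-0.06,0,0],[0,0,0]],"twist":[[0,0,0],[0,0,0],[0,0,0],[0,0,0]]}' >/dev/null; python3 -c "
from h import *
sh()"; python3 -m jog '{"claw":[0,0,0],"xyz":[[-0.03,0,0],[-0.03,0,0],[0,0,0]],"twist":[[0,0,0],[0,0,0],[0,0,0]]}' >/dev/null; python3 -c "
from h import *
sh()"
```

```text
t36.25 s=44.3 lat=-2.0 z=87.6 tilt [-0.002 -0.089] F(o,l,z) [ 0.6 -0.8 -4.6] w 56.9
t36.62 s=38.9 lat=-1.9 z=87.6 tilt [-0.001 -0.09 ] F(o,l,z) [-0.5 -0.6 -4.9] w 57.1
```

```bash
for i in 1 2; do python3 -m jog '{"claw":[0,0,0],"xyz":[[-0.02,0,0],[-0.02,0,0],[0,0,0]],"twist":[[0,0,0],[0,0,0],[0,0,0]]}' >/dev/null; python3 -c "
from h import *
sh()"; done
```

```text
t37.00 s=36.5 lat=-1.9 z=87.8 tilt [ 0.002 -0.09 ] F(o,l,z) [ 3.7 -1.2 -6. ] w 57.2
t37.38 s=36.5 lat=-1.8 z=88.1 tilt [ 0.009 -0.092] F(o,l,z) [ 11.2  -1.9 -12.8] w 57.1
```

```bash
python3 -m jog '{"claw":[0,0,0,0,0],"xyz":[[-0.03,0,0],[-0.03,0,0],[-0.02,0,0],[0,0,0],[0,0,0]],"twist":[[0,0,0],[0,0,0],[0,0,0],[0,0,0],[0,0,0]]}' >/dev/null; python3 -c "
from h import *
sh()"
```

```text
t38.00 s=36.7 lat=-1.9 z=88.5 tilt [ 0.023 -0.094] F(o,l,z) [ 26.   -4.1 -25.3] w 56.9
```

```bash
python3 -m jog '{"claw":[0,0,1,1,1,1,1,1,1],"xyz":[[0.06,0,0],[0,0,0],[0,0,0],[0,0,0],[0,0,-0.2],[0,0,-0.4],[0,0,-0.4],[0.05,0,0],[0,0,0]],"twist":[[0,0,0],[0,0,0],[0,0,0],[0,0,0],[0,0,0],[0,0,0],[0.015,0,0],[0.015,0,0],[0,0,0]]}'; python3 - <<'E'
from h import *
I=grab("wrist"); np.savez("w10.npz",**I); sh()
for n in ("spring_a","hub"): print(n,[(round(d["score"],2),np.round(d["rect"],1)) for d in optics.boxes_of("wrist",n)])
o=np.array([np.cos(YAW),np.sin(YAW),0]); l=np.array([-o[1],o[0],0]); u=np.array([0,0,1])
for s,r in ((0,34),(-10,34),(0,32),(14,32),(21,29),(49,35),(55,35)):
    q=proj(I,[SEAT+s*o+r*(np.cos(t)*u+np.sin(t)*l) for t in np.linspace(0,2*np.pi,90)]); print(s,r,q.min(0).round(1),q.max(0).round(1))
for c in (300,317,335):
    print(c,"".join("%4d"%x for x in I["c"][170:340,c-1:c+2].mean((1,2))))
E
```

```text
clock: 39.12
eef_pos: [556.0, -208.3, 187.8]
tool_rot: [-3.138, 0.001, 0.12]
force: [0.4, 0.8, 0.9]
width: 85.8
gripper_force: 0.0
t39.17 s=33.1 lat=6.6 z=187.1 tilt [-0.002  0.004] F(o,l,z) [-0.7  0.2 -0.3] w 85.3
spring_a [(0.87, array([281.3, 264.8,  93.8,  29.6])), (0.75, array([282.2, 279.3,  90.8,  22.7])), (0.72, array([284.4, 284.6,  90.3,  32.1]))]
hub [(0.82, array([275.6, 204.7, 109.4,  78.5]))]
0 34 [278.4 272. ] [377.  318.6]
-10 34 [278.9 283.5] [376.2 332.9]
0 32 [281.3 273.1] [374.  316.9]
14 32 [280.6 256.5] [375.1 296.3]
21 29 [284.7 249.3] [371.  283.5]
49 35 [274.  211.3] [382.6 242.7]
55 35 [273.6 203.4] [383.1 232.5]
300   92  93  93  93  91  89  87 122 134 135 136 136 136 134 130 127 126 125 124 127 130 132 135 137 137 138 139 140 141 142 143 143 142 141 142 142 106  62  55  56  56  57  57  56  57  58  58  57  55  56  57  57  56  49  32  29  34  55  56  58  58  59  60  60  61  61  61  60  60  59  60  59  58  59  59  60  60  60  59  65  63  57  68 100 110 110 108 109 109 109 108 108 110 110 109 109 108 106 107 108 108 108 106 107 105 104 104 106 108 114 116 115 
[... 901 characters left out ...]
131 141 140 138
335   72  72  71  72  72  71  72  72  71  70  69  69  68  57  55  56  56  60  60  61  59  63 104 109  76  59  90 108  86  60  81 108  91  62  75 108 101  62  69 107 106  65  57  79 105 108 105 106 107 106 106 100  81  71  58  56  55  57  57  56  56  56  62  63  62  61  60  60  60  58  59  59  61  62  61  61  60  61  60  59  59  59  61  59  60  79  79  80 113 115 114 112 111 110 110 111 112 113 113 111 109 109 109 108 110 110 110 110 110 111 112 109 110 117 119 119 119 118 104 101 107 138 137 136 129 119 106 106 108 103 102 102 102 102 103 102 101 103 103 103 101 105 106 106 108 103  98  99 104 109 108 108 107 108 108 109 109 109 109 108 108 108 118 127 127 128 129 137 142 139
```

```bash
python3 -m jog '{"claw":[0.58,0.58,0.58,0.58,0.58,0.58],"xyz":[[0.52,0.066,0],[0,0,0],[0,0,0.3],[0,0,0.5],[0,0,0.15],[0,0,0]],"twist":[[0,0,0],[0,0,0],[0,0,0],[0,0,0],[0,0,0],[0,0,0]]}'>/dev/null; python3 -c "
from h import *
sh()"; python3 -m jog '{"claw":[0.58,0.58,0.58],"xyz":[[-0.06,0,0],[-0.06,0,0],[0,0,0]],"twist":[[0,0,0],[0,0,0],[0,0,0]]}'>/dev/null; python3 -c "
from h import *
sh()"
```

```text
t40.02 s=85.3 lat=1.5 z=91.3 tilt [-0.003  0.005] F(o,l,z) [0.4 0.2 1.5] w 49.3
t40.40 s=73.9 lat=0.5 z=93.2 tilt [0.    0.004] F(o,l,z) [ 0.7  0.6 -0.4] w 49.4
```

```bash
for i in 1 2 3; do python3 -m jog '{"claw":[0.58,0.58,0.58],"xyz":[[-0.03,0,0],[-0.025,0,0],[0,0,0]],"twist":[[0,0,0],[0,0,0],[0,0,0]]}'>/dev/null; python3 -c "
from h import *
sh()"; done
```

```text
t40.77 s=68.4 lat=1.0 z=92.1 tilt [-0.001  0.005] F(o,l,z) [0.5 1.  0.1] w 49.6
t41.15 s=66.1 lat=1.1 z=92.4 tilt [0.005 0.003] F(o,l,z) [ 6.3 -1.2 -3.3] w 49.9
t41.52 s=66.3 lat=1.1 z=93.2 tilt [0.015 0.001] F(o,l,z) [16.2 -0.5 -9.1] w 49.6
```

The fingers met the flange at 55 mm, which is exactly the tight-pack position (21 + 34 mm), and it did not move under 16 N. I'm retreating and checking before handing in.

```bash
python3 -m jog '{"claw":[0.58,0.58,0.58,0.58,0.58,0.58,0.58],"xyz":[[0.15,0,0],[0.15,0,0],[0,0,-0.3],[0,0,-0.5],[0,0,-0.4],[0,0,0],[0,0,0]],"twist":[[0,0,0],[0,0,0],[0,0,0],[0,0,0],[0,0,0],[0,0,0],[0,0,0]]}'>/dev/null; python3 - <<'E'
from h import *
sh(); I=grab("wrist"); T=grab("top")
print("hub",[(round(d["score"],2),np.round(d["rect"])) for d in optics.boxes_of("wrist","hub")])
o=np.array([np.cos(YAW),np.sin(YAW),0]); l=np.array([-o[1],o[0],0]); u=np.array([0,0,1])
q=proj(I,[SEAT+s*o+35*(np.cos(t)*u+np.sin(t)*l) for s in (49,55) for t in np.linspace(0,6.28,90)]); print(q.min(0),q.max(0))
for n in ("flat_washer","oil_can","barrel","spanner"): print(n,[(round(d["score"],2),np.round(d["rect"])) for d in optics.boxes_of("top",n)])
E
```

```text
t42.40 s=87.0 lat=0.8 z=211.5 tilt [-0.002  0.005] F(o,l,z) [-0.4  0.   0.4] w 49.6
hub [(0.97, array([277., 260.,  91.,  77.]))]
[274.13042291 258.24718624] [367.10837475 306.120949  ]
flat_washer [(0.64, array([250., 260.,  14.,  35.]))]
oil_can [(0.65, array([350., 157.,  42.,  51.]))]
barrel [(0.81, array([238., 189.,  53.,  53.]))]
spanner [(0.73, array([271., 111.,  34.,  83.])), (0.55, array([465., 247.,  25.,   3.]))]
```

Everything is where it should be, and the bystanders have not moved.

```bash
python3 -c "
from cell import order
print(order.finish_job())"
```

```text
the job is handed in; nothing more can be done
None
```

I slid the three springs on with their faces alternating, then the hub barrel first, and pushed the pack tight: the flange face sits at about 55 mm from the collar, as it should. In the last picture the flat washer, oil can, spanner and cylinder barrel had not moved. I handed the job in at about 43 s of the 72 s allowed; no verdict was returned.

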